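Clear the saw's outfeed bed and close its scrap box

TASK

Use the scraper block to sweep every loose offcut off the saw's outfeed bed into the open scrap box at its end (they are sharp: do not pick them up or press on them with the gripper), and stand the scraper back upright in its tray. Once the offcuts are in, close the box: hook the cover's lower lip under the ledge with the top edge raised, swing the top edge down until the cover lies flat on its seat, and then turn the latch fully over its top edge. Leave the gears, the bushing and the packing block where they are.

Things in the scene. Friction and masses are not known exactly. Their poses are not given: they have to be found in the camera images.
- bed: Fixed grey outfeed bed of the bar saw with the scrap box built on to its -y end. Origin on the bench top under the edge where bed and box meet; +y runs along the bed away from the box, +x to the back fence, z up. Bed and legs fill x -92 to +94, y 0 to 215 mm; the box x -155 to +130, y -150 to 0 mm.
- bed_top (a point): Point on the bed's bare steel surface, 125 mm above the bench, 100 mm from the edge over the box. Axes as bed. From here the surface runs from y = -100 mm (plain edge, open to the box) to +115 mm (plain open end), between a low near rim (inner face x = -82 mm, 10 mm high) and the back fence (inner face x = +84 mm, 40 mm high).
- box_floor (a point): Middle of the scrap box's floor, 6 mm above the bench. Axes as bed. Inside, the box spans x -108 to +107 and y -71 to +71 mm from here. Nothing stands up between bed and box: what is pushed over the bed's edge drops straight in.
- mouth: Sloping mouth of the scrap box, fixed to the bed. Axes: x up the slope (12 degrees, rising towards the near side, along the bed's -x), y along the bed's -y, z square out of the slope. Origin at mid-width on the seat plane (z = 0) where the shut cover lies, below the ledge's inner edge. The opening runs from x = 8 to 196 mm. The bed's end wall stands at y = -75 mm, the bed's surface 57 mm above this origin.
- ledge (a point): Middle of the inner lower edge of the ledge, at z = 9 mm above the mouth's origin; axes as mouth. The ledge is a 4 mm plate that overhangs the seat for 22 mm down the slope from here (x = -22 to 0), with a 9 mm gap below it, closed at x = -22 mm and at y = -61 and +61 mm. The cover's lip goes into this gap, from x above 0.
- upper_rim (a point): Middle of the rim at the mouth's upper end, 12 mm above the seat, x = 213 mm in mouth; axes as there. The cover's pan, 205 mm long without its lip, lies between ledge and rim with 8 mm of play, so it cannot be laid in flat: lip first, top edge raised some 0.2 to 0.4 rad. Above the rim is the latch's deck.
- cover_handle (a point): Loose grey metal cover (0.4 to 0.6 kg) flat on the bench, handle up. Centre of its black bow handle's bar: 14 mm wide (x), 14 mm high, 90 mm long (y), between two feet 66 mm apart; 44 mm above the underside, 25 mm clear above the top face. Axes: z out of the top face, x from lip edge to top edge. Pan 205 (x) x 140 (y) x 12 mm, handle in its middle.
- cover_lip (a point): Middle of the tip of the cover's lower lip, a tongue 108 mm wide and 4 mm thick, level with the underside, 14 mm out of the pan's -x edge. The point is 2 mm above the underside, 116.5 mm from the handle's middle along x. Axes as the handle. Fully home it is at x -14 to -6, y 0, z 2 mm in mouth, and the cover's axes agree with the mouth's.
- latch (a joint): Turn latch on the deck above the mouth: a steel bar 16 mm wide reaching 58 mm from its pivot, 3 mm above a shut cover. 0 = pointing down the slope (mouth's -x) over the cover's top edge, its stop; 1.57 = open, along the mouth's +y (away from the bed). Turns about the mouth's z and stays where it is left (light friction, about 1 N at the post).
- latch_post (a point): Middle of the upright round black finger post near the end of the latch's bar: 12 mm across, parallel to the mouth's z, standing 32 mm above the bar; 48 mm from the pivot axis (x = 243, y = 0 mm in mouth), this point 38 mm above the seat plane and 17 mm above the bar.
- tray: Shallow dark steel tool tray, fixed, 170 (x) x 130 (y) x 22 mm high, walls and floor 4 mm. Origin at the centre of its underside.
- scraper_mid (a point): The scraper block: pale wood with a steel-shod foot, 90 mm (x) x 28 mm (y) x 70 mm high (z), about 0.16 kg, standing on its foot in the tray. The point is its centre, 35 mm above its foot; z up.
- offcut0: Loose bare-metal saw offcut: flat bar end 20 x 14 x 6 mm, 14 g, lying flat on the bed; may be absent. Origin at its centre, z across its thickness. It should end in the scrap box.
- offcut1: Loose bare-metal saw offcut: square end 16 x 16 x 7 mm, 14 g, lying flat on the bed; may be absent. Origin at its centre, z across its thickness. It should end in the scrap box.
- offcut2: Loose bare-metal saw offcut: round slug 18 mm across, 7 mm thick, 14 g, lying flat on the bed; may be absent. Origin at its centre, z across its thickness. It should end in the scrap box.
- offcut3: Loose bare-metal saw offcut: flat bar end 20 x 14 x 6 mm, 14 g, lying flat on the bed; may be absent. Origin at its centre, z across its thickness. It should end in the scrap box.
- offcut4: Loose bare-metal saw offcut: flat bar end 20 x 14 x 6 mm, 14 g, lying flat on the bed; may be absent. Origin at its centre, z across its thickness. It should end in the scrap box.
- offcut5: Loose bare-metal saw offcut: round slug 18 mm across, 7 mm thick, 14 g, lying flat on the bed; may be absent. Origin at its centre, z across its thickness. It should end in the scrap box.
- offcut6: Loose bare-metal saw offcut: square end 16 x 16 x 7 mm, 14 g, lying flat on the bed; may be absent. Origin at its centre, z across its thickness. It should end in the scrap box.
- offcut7: Loose bare-metal saw offcut: flat bar end 20 x 14 x 6 mm, 14 g, lying flat on the bed; may be absent. Origin at its centre, z across its thickness. It should end in the scrap box.
- gear_a: Brass gear, 72 mm across, 34 mm high, behind to the left; bystander, leave alone. Origin under its centre.
- gear_b: Brass gear, 56 mm across, 30 mm high, behind to the right; bystander, leave alone. Origin under its centre.
- bushing: Brass stepped bushing, 44 mm across, 90 mm high, at the far left; bystander, leave alone. Origin under its centre.
- packer: Wooden packing block 100 x 60 x 35 mm in front of the bed; bystander, leave alone. Origin under its centre.
Not all that is in view belongs to the job. Of the things that look like the tray, the middle-sized one is meant. Leave any black or blue look-alike of the part that bears scraper_mid alone.

How it is judged (in metres and radians):
On the way, in this order (a step that is already met when the one before it is completed fails the run):
1. every offcut lies in the scrap box (x of offcut0 in the frame of bed between -0.125 and 0.112 m and y of offcut0 in the frame of bed between -0.15 and 0 m and z of each of offcut0, offcut1, offcut2, offcut3, offcut4, offcut5, offcut6, offcut7 in the frame of bed below 0.06 m and x of offcut1 in the frame of bed between -0.125 and 0.112 m and y of offcut1 in the frame of bed between -0.15 and 0 m and x of offcut2 in the frame of bed between -0.125 and 0.112 m and y of offcut2 in the frame of bed between -0.15 and 0 m and x of offcut3 in the frame of bed between -0.125 and 0.112 m and y of offcut3 in the frame of bed between -0.15 and 0 m and x of offcut4 in the frame of bed between -0.125 and 0.112 m and y of offcut4 in the frame of bed between -0.15 and 0 m and x of offcut5 in the frame of bed between -0.125 and 0.112 m and y of offcut5 in the frame of bed between -0.15 and 0 m and x of offcut6 in the frame of bed between -0.125 and 0.112 m and y of offcut6 in the frame of bed between -0.15 and 0 m and x of offcut7 in the frame of bed between -0.125 and 0.112 m and y of offcut7 in the frame of bed between -0.15 and 0 m), for 0.2 s.
2. the cover's lower lip is under the ledge while its top edge is still raised (y of cover_lip in the frame of mouth between -0.013 and 0.013 m and z of cover_lip in the frame of mouth between -0.002 and 0.008 m and x of cover_lip in the frame of mouth between -0.022 and -0.004 m and angle between the z axis of cover_handle and the z axis of mouth, either way round between 0.12 and 0.7 rad), for 0.1 s.
3. the cover is swung shut, flat on its seat with the lip under the ledge (y of cover_lip in the frame of mouth between -0.013 and 0.013 m and z of cover_lip in the frame of mouth between -0.002 and 0.008 m and x of cover_lip in the frame of mouth between -0.022 and -0.004 m and angle between the z axis of cover_handle and the z axis of mouth, either way round below 0.04 rad), for 0.2 s.
4. the latch is turned over the cover's top edge (value of joint latch below 0.3 rad), for 0.2 s.
At the end, for the whole second after the job is handed in: All offcuts present are inside the scrap box; the cover lies flat on its seat (within about 2 degrees) with its lip 4 mm or more under the ledge and within 13 mm of the middle; the latch points down over the cover within 0.3 rad; the scraper stands upright (within 0.2 rad) in its tray (all of step 1 and all of step 3 and value of joint latch below 0.3 rad and x of scraper_mid in the frame of tray between -0.085 and 0.085 m and y of scraper_mid in the frame of tray between -0.065 and 0.065 m and height (world z) of scraper_mid below 0.06 m and angle between scraper_mid's own z axis and vertical below 0.2 rad); the robot touches nothing.
It fails at once if a gear, the bushing or the packing block is moved by more than 3 cm (distance of any of gear_a, gear_b, bushing, packer from where it was at the start of the episode above 0.03 m).
It fails at once if the gripper's fingers take hold of or press on an offcut (contact force between the fingers and offcut0 above 2 N or contact force between the fingers and offcut1 above 2 N or contact force between the fingers and offcut2 above 2 N or contact force between the fingers and offcut3 above 2 N or contact force between the fingers and offcut4 above 2 N or contact force between the fingers and offcut5 above 2 N or contact force between the fingers and offcut6 above 2 N or contact force between the fingers and offcut7 above 2 N).
Of offcut0, offcut1, offcut2, offcut3, offcut4, offcut5, offcut6, offcut7 only 4 to 8 are there at a start; the rules pass over those that are not, and their reading is None.
At some moment in a run one of offcut0, offcut1, offcut2, offcut3, offcut4, offcut5, offcut6, offcut7 may be knocked a few centimetres aside while the robot is not near it.
It also fails if it takes over 176 s, if anything falls off the work surface, if the arm or the gripper's body presses on something with over 40 N, if the wrist force passes 120 N, or if a joint passes its speed limit or range.

ROBOT

A 6-joint arm with a two-finger parallel gripper is mounted at the origin on the work surface. World frame = base frame: x ahead of the robot, y to its left, z up, the work surface at z = 0. Lengths are in m, angles in degrees, forces in N, time in s.
With the tool pointing down it reaches from about 0.4 to 0.825 m from the base axis. Payload 7 kg.
Tool frame: the origin (TCP) lies midway between the tips of the shut fingers; the grasp point (between the pads) lies 19 mm behind it; z points along the fingers, y is the direction in which the jaws open and shut (so a half turn about z gives the same grasp; the last joint's range is limited). The gripper opens to 88 mm and grips with 3 to 60 N. Pads are 19 mm wide; open, the fingers measure 130 mm over their backs; the gripper's body (78 mm by 193 mm) begins 47 mm behind the grasp point.
Start: joints at [80.564, 20.546, 0.682, 0, -70.136, -16.507], TCP at [0.295, 0.607, 0.189] pointing down, gripper open.
Joint ranges: [-176.03, 176.03], [-82.01, 121.73], [-58.28, 71.71], [-173.87, 95.51], [-174.79, -0.11], [-173.66, 173.66]. Speed limits (degrees/s): [136.94, 136.94, 172.46, 180, 180, 180].

INTERFACE

Orientations are given as [roll, pitch, yaw] about the fixed x, y, z axes, in that order (R = Rz(yaw) Ry(pitch) Rx(roll)).
In Python, from plant import sensors, viewer, r gives the robot as it stands. The module is installed in compiled form; this text tells all that it offers.
- The arm moves only by the shell command python3 -m handwheel 'ROWS' [OPENING] [FORCE]. ROWS is JSON, one flat list of numbers, 6 for each row, row after row: the shift along the world's x, y, z in cm, then the turn, a rotation vector about the world's x, y, z in rad. In form: [tx, ty, tz, wx, wy, wz, tx, ty, tz, wx, wy, wz, ...]. A call has 1 to 8 rows; each row is the pose to reach, as a shift and turn from the pose measured when the call began; what a row does not reach only later rows make up. A row lasts 1/10 s, in which the tool goes at most 50 mm and 8.59 degrees, less where a joint would pass 70% of its speed; a pose out of reach is approached as far as the arm can. A call with a gripper value outside its range is refused whole. OPENING is the closure in counts, from 0 (fully open) to 255 (shut), set as the call begins (- or left out, the last holds). The fingers move at their own pace and stop on an object; FORCE is the grip in N (left out, the last holds). Time passes only in rows, so rows that repeat a pose let the fingers close. It gives the time, the measured TCP pose, the force and the opening at its end, in the units of the state.
- sensors.get_state(): the state, without advancing time (a new reading comes with each control period).
- viewer.capture(name): name is "scene" or "side" or "wrist"; returns a dict with "img" (480x640x3 uint8, red, green, blue), "camera_matrix" (3x3 intrinsics, pixels), "camera_from_world" (4x4, takes a point from world to camera coordinates); the wrist camera has in their place "mount" (4x4, takes a point from camera to tool coordinates, whose origin is the TCP and whose axes are the flange's). Camera axes: x right, y down, z forward; pixel columns grow to the right and rows downward; lengths in m; the calibration is good to about 2 mm. A picture is of the moment at which its call begins: read the wrist's pose just before it. There is no depth.
- r.close_job(): hands the job in, once; it reports no verdict.
The state is a dict: "time_s": time; "joints": joint angles; "qd": joint speeds; "joint_torque": joint torques, N m; "tcp_pos": TCP position; "eef_rot": TCP orientation; "contact_force": force on the tool from outside, world axes, zero at the start; "moment": the same for the moment, N m; "gripper_width": finger opening in m.
Only numpy, scipy, OpenCV 4.12 (cv2) and the standard library are available. Lean on these libraries where they do the work, as an engineer would, in place of code of your own. Each camera call takes 0.05 s, during which the arm holds its last target.

## Working session

There is one attempt and no reset: what is moved stays moved. The work goes in short steps, Python scripts to look and compute and a shell command to move; the robot and the scene stay as the last step left them, time stands still between calls to the robot, and variables do not carry over. Pictures are saved under pics/ and viewed, and the job is handed in when it is done.

```bash
mkdir -p pics; ls; cat > h.py <<'E'
import numpy as np, cv2
from plant import sensors, viewer, r
from scipy.spatial.transform import Rotation as R
def shot(n,f=None):
    s=sensors.get_state(); c=viewer.capture(n)
    if f: cv2.imwrite('pics/'+f+'.png',c['img'][:,:,::-1])
    K=np.array(c['camera_matrix'])
    if n=='wrist':
        T=np.eye(4);T[:3,:3]=R.from_euler('xyz',s['eef_rot'],degrees=True).as_matrix();T[:3,3]=s['tcp_pos']
        W=T@np.array(c['mount']); E=np.linalg.inv(W)
    else: E=np.array(c['camera_from_world'])
    return c['img'],K,E
def pix(K,E,p):
    q=E[:3,:3]@np.array(p)+E[:3,3]; q=K@q; return q[:2]/q[2]
def atz(K,E,u,v,z):
    d=E[:3,:3].T@np.linalg.inv(K)@np.array([u,v,1.]); o=-E[:3,:3].T@E[:3,3]
    return o+d*(z-o[2])/d[2]
E
python3 - <<'E'
from h import *
np.set_printoptions(precision=4,suppress=True)
print(sensors.get_state())
for n in ('scene','side','wrist'):
    i,K,E=shot(n,n+'0'); print(n,K.tolist()); print(E, -E[:3,:3].T@E[:3,3])
    np.savez('cam_'+n,K=K,E=E)
E
```

```text
pics
{'time_s': 0.0, 'joints': array([ 80.5632,  20.5911,   0.6332,  -0.0207, -70.1356, -16.5064]), 'qd': array([ 0.0703, -0.0043,  0.0483, -0.1033,  0.0866, -0.1066]), 'joint_torque': array([ -0.0014, -58.2719,  29.305 ,   6.997 ,   0.007 ,  -0.0002]), 'tcp_pos': array([0.2951, 0.6065, 0.1876]), 'eef_rot': array([179.9049,  -0.0079, -25.9503]), 'contact_force': array([-0.0727,  0.5296, -0.6972]), 'moment': array([ 0.0327, -0.0332,  0.0356]), 'gripper_width': 0.0878239923991139}
scene [[552.9850445071414, 0.0, 318.639273566299], [0.0, 552.9850445071414, 237.69351014298502], [0.0, 0.0, 1.0]]
[[ 0.8091  0.5877 -0.0011 -0.3971]
 [ 0.3922 -0.5413 -0.7438 -0.0536]
 [-0.4377  0.6013 -0.6684  1.4951]
 [ 0.      0.      0.      1.    ]] [ 0.9967 -0.6946  0.9591]
side [[616.6615069443056, 0.0, 323.4769208196135], [0.0, 616.6615069443056, 234.12752650163975], [0.0, 0.0, 1.0]]
[[ 0.8403 -0.5416 -0.0243 -0.3054]
 [-0.3011 -0.429  -0.8517  0.2767]
 [ 0.4509  0.7229 -0.5235  1.6377]
 [ 0.      0.      0.      1.    ]] [-0.3985 -1.2307  1.0857]
wrist [[380.8010210925834, 0.0, 316.05479281110337], [0.0, 380.8010210925834, 236.86826578179887], [0.0, 0.0, 1.0]]
[[-0.4373 -0.8993  0.0016  0.6748]
 [-0.8604  0.4188  0.2904 -0.0368]
 [-0.2618  0.1256 -0.9569  0.3919]
 [ 0.      0.      0.      1.    ]] [0.366  0.5731 0.3846]
```

View pics/scene0.png

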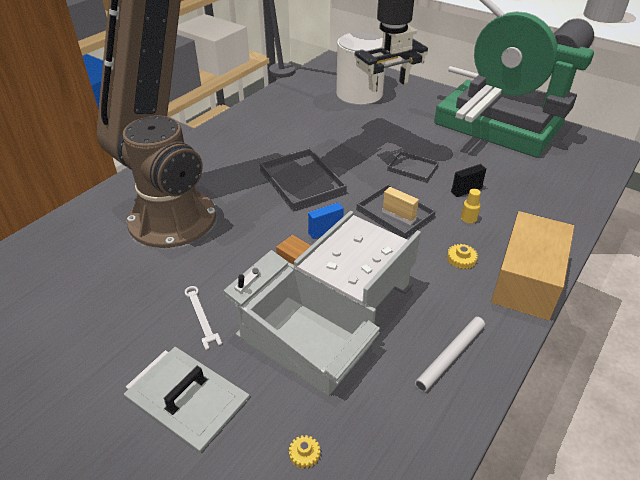

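View pics/side0.png

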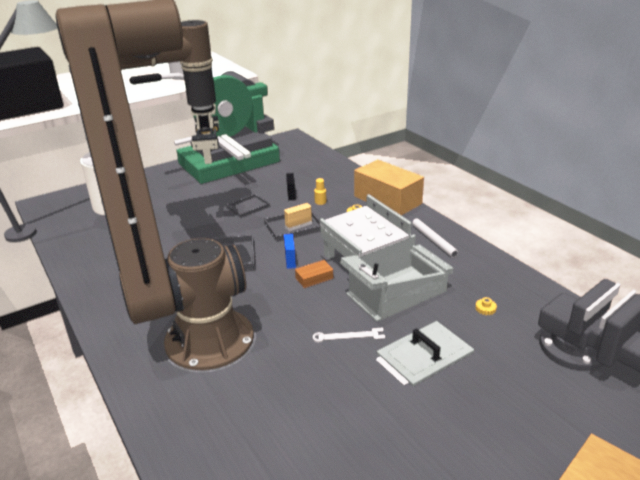

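View pics/wrist0.png

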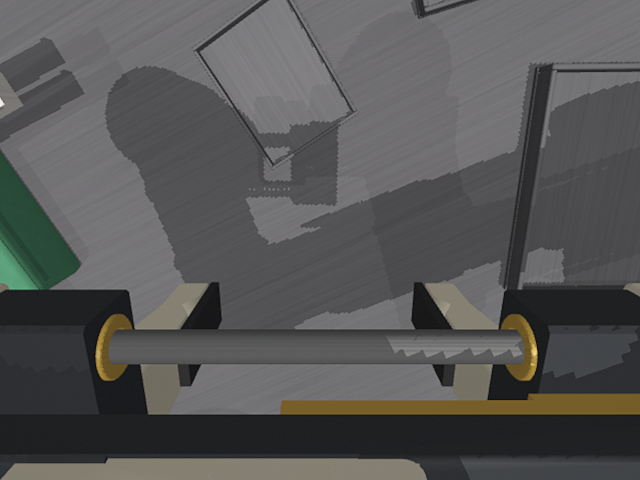

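The pale wood block at scene (401,204) stands in the middle-sized tray at (396,210), and I take it for the scraper. Things that could be mistaken for it are the blue block (326,221), the black block (468,180) and the brown packer (293,249). The other trays are a large one at (303,178) and a small one at (412,165). I'll check this in a close crop.

```bash
python3 - <<'E'
import cv2
a=cv2.imread('pics/scene0.png'); b=cv2.imread('pics/side0.png')
cv2.imwrite('pics/c1.png',cv2.resize(a[150:310,270:450],None,fx=4,fy=3.7,interpolation=cv2.INTER_CUBIC)[:592])
cv2.imwrite('pics/c2.png',cv2.resize(a[230:400,215:395],None,fx=4,fy=3.5,interpolation=cv2.INTER_CUBIC))
cv2.imwrite('pics/c3.png',cv2.resize(a[335:455,110:260],None,fx=5,fy=5,interpolation=cv2.INTER_CUBIC))
cv2.imwrite('pics/c4.png',cv2.resize(b[190:320,260:460],None,fx=4,fy=4,interpolation=cv2.INTER_CUBIC))
cv2.imwrite('pics/c5.png',cv2.resize(b[310:390,370:480],None,fx=7,fy=7,interpolation=cv2.INTER_CUBIC))
E
```

```text
(no output)
```

View pics/c1.png

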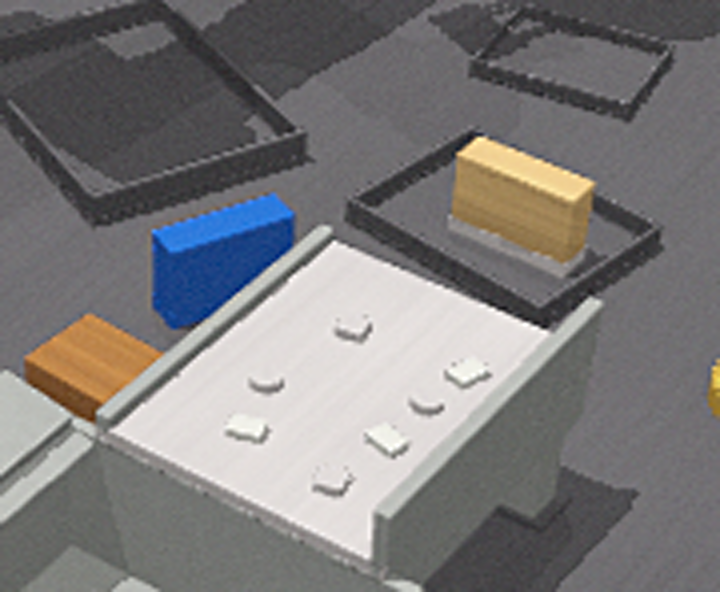

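View pics/c2.png

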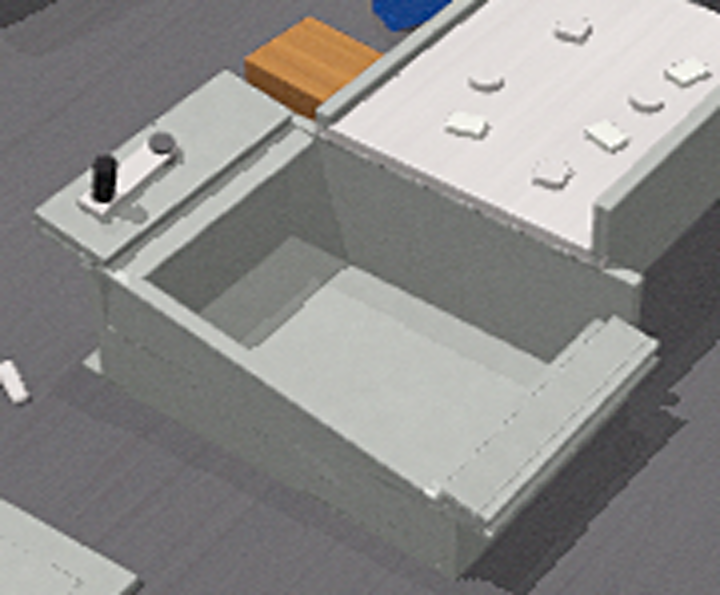

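View pics/c3.png

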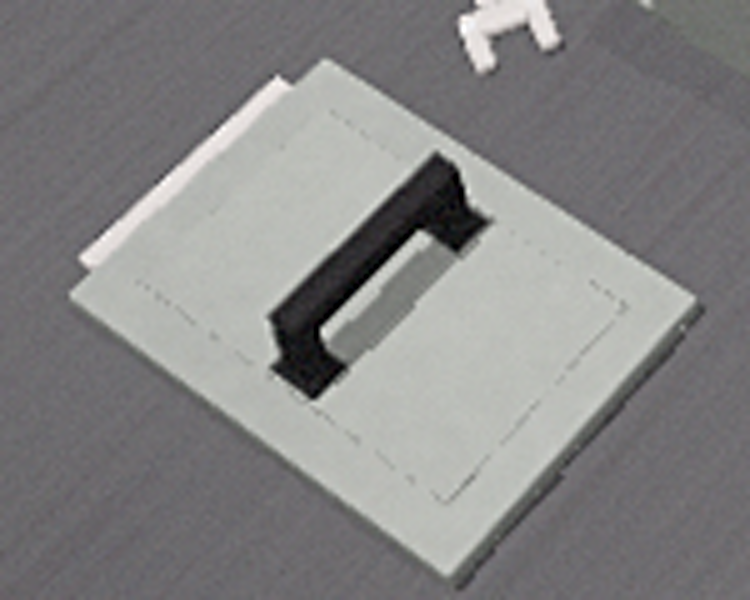

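View pics/c4.png

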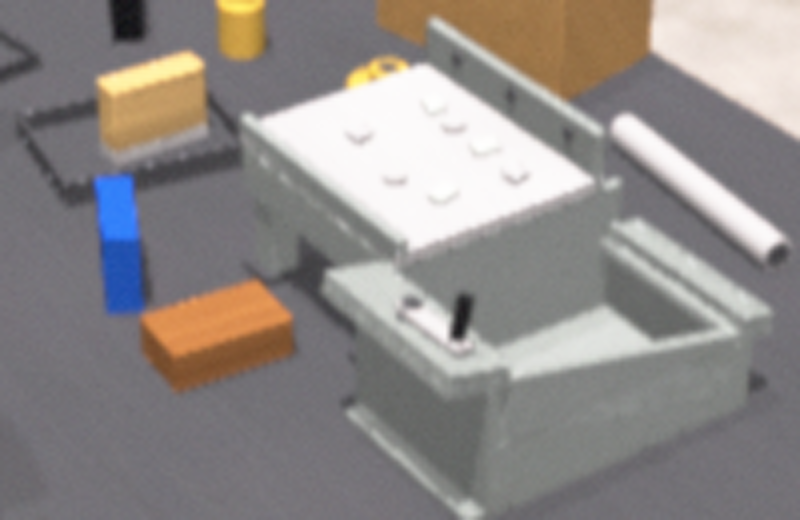

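View pics/c5.png

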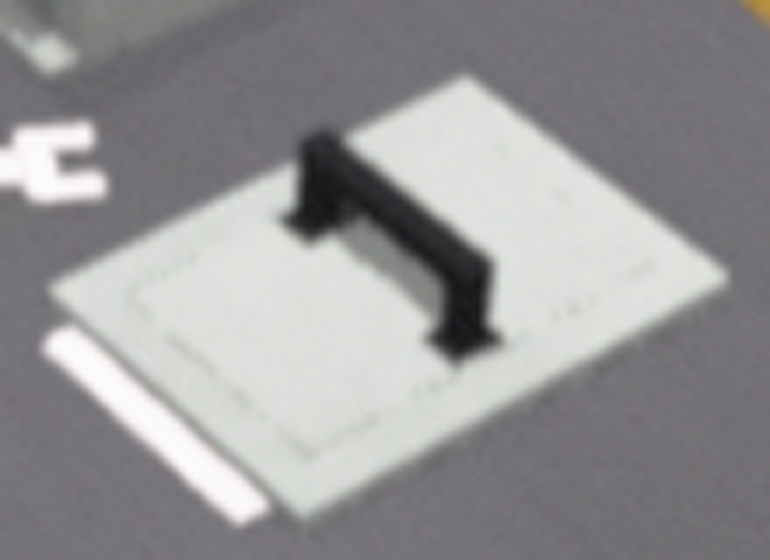

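```bash
cat > fit.py <<'E'
from h import *
from scipy.optimize import least_squares
C={n:np.load(f'cam_{n}.npz') for n in('scene','side')}
def fit(obs,x0,z=0,lim=None):
    def f(p):
        Rz=R.from_euler('z',p[2]).as_matrix(); o=[]
        for n,P,uv in obs:
            o+=list(pix(C[n]['K'],C[n]['E'],Rz@np.array(P)/1000+[p[0],p[1],z])-uv)
        return o
    s=least_squares(f,x0,loss='soft_l1'); return s.x,np.array(s.fun).reshape(-1,2)
E
python3 - <<'E'
from fit import *
np.set_printoptions(precision=4,suppress=True)
s='scene';d='side'
A=[(s,(-82,0,125),(299.5,267.6)),(s,(-82,215,125),(354.3,215.1)),(s,(84,215,125),(407.5,238.6)),(s,(84,0,125),(363.2,301.9)),
(d,(-82,0,125),(362.5,251.7)),(d,(84,0,125),(408.7,235)),(d,(84,215,125),(367,206.2))]
p,e=fit(A,[.6,.1,0]); print('bed',p,np.degrees(p[2]));print(e.T)
np.save('bed.npy',p)
# scraper block top corners c1
c1=lambda u,v:(270+u/4,150+v/3.7)
top=[c1(478,137),c1(595,185),c1(575,205+3),c1(457,157)]
for q in [c1(478,137),c1(595,185),c1(457,157)]: print('scr top',atz(C[s]['K'],C[s]['E'],*q,.074))
# tray outer top corners z=.022
for q in [c1(345,205),c1(474,130),c1(662,235),c1(545,303)]: print('tray',atz(C[s]['K'],C[s]['E'],*q,.022))
c3=lambda u,v:(110+u/5,335+v/5)
for q in [(70,295),(325,58),(698,302),(452,580)]: print('cover top',atz(C[s]['K'],C[s]['E'],*c3(*q),.012))
for q in [(440,155),(275,318)]: print('handle',atz(C[s]['K'],C[s]['E'],*c3(*q),.051))
for q in [(280,76),(82,260)]: print('lip',atz(C[s]['K'],C[s]['E'],*c3(*q),.004))
c5=lambda u,v:(370+u/7,310+v/7)
for q in [(50,290),(465,73),(727,280),(305,522)]: print('cover side',atz(C[d]['K'],C[d]['E'],*c5(*q),.012))
c4=lambda u,v:(260+u/4,190+v/4)
for q in [(98,85),(203,55),(208,72),(106,100)]: print('scr side',atz(C[d]['K'],C[d]['E'],*c4(*q),.074))
b=R.from_euler('z',p[2]).as_matrix()
def off(q,c,z=.132):
    w=atz(C[c]['K'],C[c]['E'],*q,z); return b.T@(w-[p[0],p[1],0])*1000
print('offcuts in bed (scene)')
for q in [(353,327),(466,372),(427,404),(386,438),(332,480),(247,428),(266,382)]: print(off(c1(*q),s))
for q in [(359,132),(435,103),(455,125),(483,146),(515,173),(443,190),(396,177)]: print('side',off(c4(*q),d))
E
```

```text
bed [ 0.5516 -0.0471 -0.0054] -0.30974719940739315
[[-1.8833 -0.7369  8.1091 -0.0116  0.2553 -0.2324 -1.1819]
 [-0.3808  0.1533  4.7285  0.1106 -0.3517 -1.1183 -1.1251]]
scr top [0.4514 0.3759 0.074 ]
scr top [0.5413 0.3719 0.074 ]
scr top [0.4523 0.3473 0.074 ]
tray [0.3887 0.3141 0.022 ]
tray [0.4125 0.4448 0.022 ]
tray [0.5786 0.409  0.022 ]
tray [0.552  0.2982 0.022 ]
cover top [ 0.3372 -0.4343  0.012 ]
cover top [ 0.3334 -0.297   0.012 ]
cover top [ 0.5376 -0.2928  0.012 ]
cover top [ 0.5412 -0.43    0.012 ]
handle [ 0.4317 -0.3193  0.051 ]
handle [ 0.4338 -0.4066  0.051 ]
lip [ 0.3193 -0.3112  0.004 ]
lip [ 0.3229 -0.4189  0.004 ]
cover side [ 0.3302 -0.3029  0.012 ]
cover side [ 0.5349 -0.2955  0.012 ]
cover side [ 0.5346 -0.4361  0.012 ]
cover side [ 0.3323 -0.4429  0.012 ]
scr side [0.4451 0.3641 0.074 ]
scr side [0.5444 0.3575 0.074 ]
scr side [0.5321 0.3298 0.074 ]
scr side [0.438  0.3383 0.074 ]
offcuts in bed (scene)
[-24.2383 146.4896 132.    ]
[ 47.2036 149.7243 132.    ]
[ 44.3672 114.1111 132.    ]
[ 41.6412  77.6853 132.    ]
[ 37.0075  33.3781 132.    ]
[-22.072   40.9788 132.    ]
[-35.8364  78.2543 132.    ]
side [-29.2289 141.533  132.    ]
side [ 43.9721 144.2707 132.    ]
side [ 36.6488 108.4205 132.    ]
side [ 35.3357  71.406  132.    ]
side [ 31.2919  27.0491 132.    ]
side [-26.1841  38.0813 132.    ]
side [-43.8503  72.3555 132.    ]
```

```bash
python3 -m handwheel '[3,-4,2,0,0,0.08, 6,-8,2,0,0,0.16, 10,-13,2,0,0,0.25, 14,-18,2,0,0,0.34, 17,-22,2,0,0,0.39, 19.5,-25.2,2,0,0,0.4, 19.5,-25.2,2,0,0,0.4]' 0; python3 - <<'E'
from h import *
print(sensors.get_state()['tcp_pos'],sensors.get_state()['eef_rot'])
i,K,E=shot('wrist','w1'); np.savez('cam_w',K=K,E=E)
i,K,E=shot('scene','s1')
E
```

```text
time_s: 0.85
tcp_pos: [0.4917, 0.3513, 0.2078]
eef_rot: [179.9, 0.0, -3.1]
contact_force: [-0.3, 0.0, 0.8]
gripper_width: 0.0876
[0.49171854 0.3513312  0.20784075] [ 1.79897608e+02  7.28768344e-04 -3.13929441e+00]
```

View pics/w1.png

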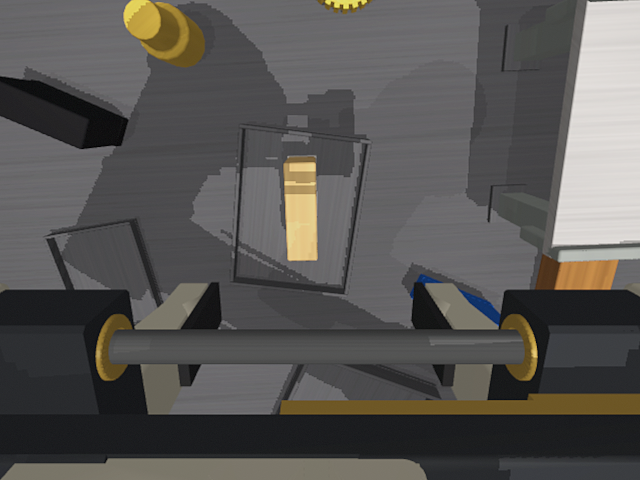

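```bash
python3 - <<'E'
from h import *
import cv2
c=np.load('cam_w.npz');K,E=c['K'],c['E']
for q in [(290,260),(317,260),(286,190),(317,190),(286,163),(317,163)]: print(q,atz(K,E,*q,.074)[:2])
a=cv2.imread('pics/w1.png'); cv2.imwrite('pics/w1c.png',cv2.resize(a[110:310,220:380],None,fx=3.5,fy=3,interpolation=cv2.INTER_CUBIC))
E
```

```text
(290, 260) [0.44903633 0.37822903]
(317, 260) [0.4476604 0.3533024]
(286, 190) [0.5142643  0.37688155]
(317, 190) [0.51277991 0.34980194]
(286, 163) [0.53751316 0.37507965]
(317, 163) [0.53606257 0.34855039]
```

View pics/w1c.png

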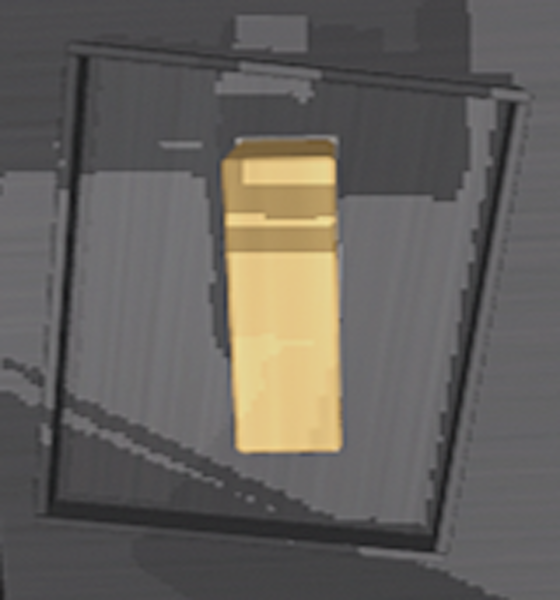

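```bash
python3 -m handwheel '[0.2,1.1,-4,0,0,0, 0.2,1.1,-8,0,0,0, 0.2,1.1,-12,0,0,0, 0.2,1.1,-15,0,0,0, 0.2,1.1,-17.1,0,0,0, 0.2,1.1,-17.1,0,0,0]' 0; python3 -m handwheel '[0,0,0,0,0,0, 0,0,0,0,0,0, 0,0,0,0,0,0, 0,0,0,0,0,0, 0,0,0,0,0,0, 0,0,0,0,0,0]' 255 30;python3 - <<'E'
from h import *
i,K,E=shot('wrist','w2'); np.savez('cam_w',K=K,E=E)
i,K,E=shot('scene','s2')
E
```

```text
time_s: 1.55
tcp_pos: [0.4915, 0.3613, 0.0332]
eef_rot: [179.6, 0.2, -3.2]
contact_force: [-0.3, -0.1, 0.4]
gripper_width: 0.088
time_s: 2.15
tcp_pos: [0.4916, 0.3615, 0.0337]
eef_rot: [179.6, 0.2, -3.2]
contact_force: [0.2, -0.1, 0.8]
gripper_width: 0.0452
```

View pics/s2.png

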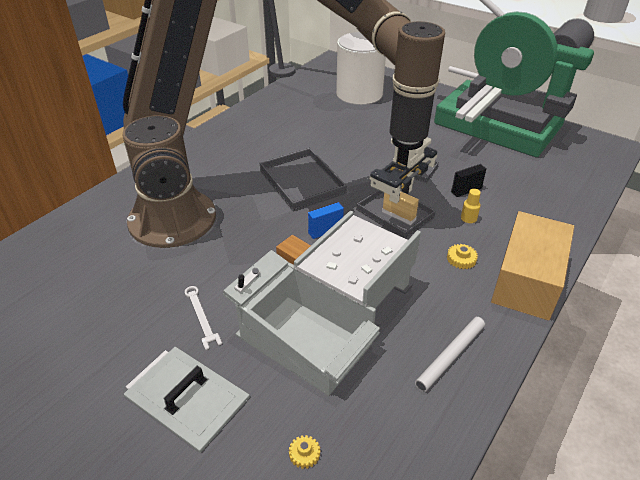

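```bash
python3 -m handwheel '[0,0,0,0,0,0, 0,0,0,0,0,0, 0,0,0,0,0,0, 0,0,0,0,0,0, 0,0,0,0,0,0]' 255 30; python3 -m handwheel '[0,0,4,0,0,0, 0,0,8,0,0,0, 0,0,12,0,0,0, 0,0,16,0,0,0, 0,0,19,0,0,0, 0,0,20,0,0,0, 0,0,20,0,0,0]'
python3 - <<'E'
from h import *
from fit import *
np.set_printoptions(precision=4,suppress=True)
s='scene';d='side'
A=[(s,(-82,0,125),(299.5,267.6)),(s,(-82,215,125),(354.3,215.1)),(s,(84,0,125),(363.2,301.9)),
(d,(-82,0,125),(362.5,251.7)),(d,(84,0,125),(408.7,235)),(d,(84,215,125),(367,206.2))]
p,e=fit(A,[.6,.1,0]); print('bed',p,np.degrees(p[2]));print(e.T)
np.save('bed.npy',p)
i,K,E=shot('wrist','w3'); np.savez('cam_w',K=K,E=E)
E
```

```text
time_s: 2.75
tcp_pos: [0.4916, 0.3615, 0.0335]
eef_rot: [179.6, 0.2, -3.2]
contact_force: [-0.6, 0.8, 0.9]
gripper_width: 0.027
time_s: 3.45
tcp_pos: [0.4918, 0.3618, 0.2344]
eef_rot: [179.7, 0.2, -3.2]
contact_force: [-0.3, -0.3, -2.1]
gripper_width: 0.0268
bed [ 0.5521 -0.0472 -0.0141] -0.8058789817361133
[[-1.5187  0.2393 -0.0279  0.2551  0.0581 -0.4497]
 [-0.4649  0.384   0.4519 -0.508  -1.052  -1.2292]]
```

View pics/w3.png

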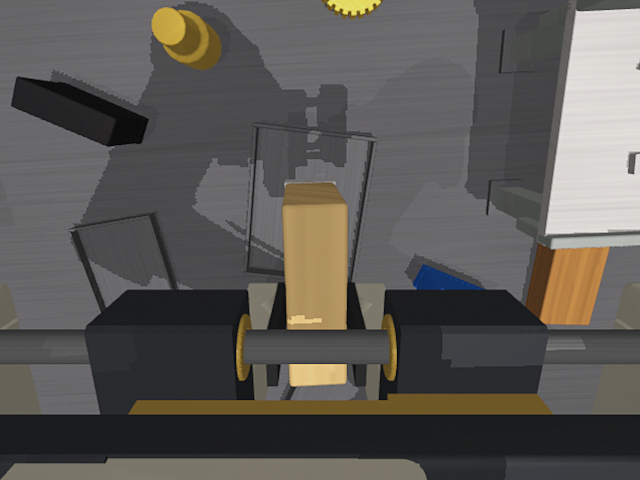

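```bash
python3 -m handwheel '[1.5,-4,0,0,0,0.01, 4,-8.5,0,0,0,0.02, 6,-13,0,0,0,0.03, 8,-17.5,0,0,0,0.04, 9.3,-20.5,0,0,0,0.042, 9.7,-21.4,0,0,0,0.042, 9.7,-21.4,-2,0,0,0.042, 9.7,-21.4,-2,0,0,0.042]'; python3 - <<'E'
from h import *
i,K,E=shot('wrist','w4'); np.savez('cam_w',K=K,E=E)
i,K,E=shot('side','d4')
i,K,E=shot('scene','s4')
E
```

```text
time_s: 4.3
tcp_pos: [0.5857, 0.1461, 0.2079]
eef_rot: [179.5, 0.7, -0.9]
contact_force: [-0.6, 0.0, -2.2]
gripper_width: 0.0269
```

View pics/w4.png

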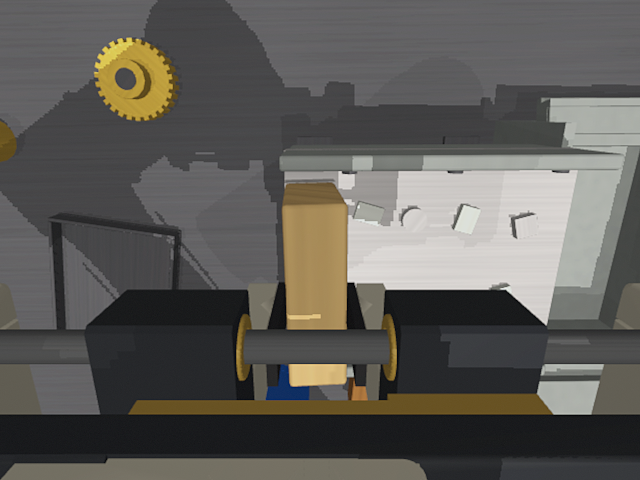

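View pics/d4.png

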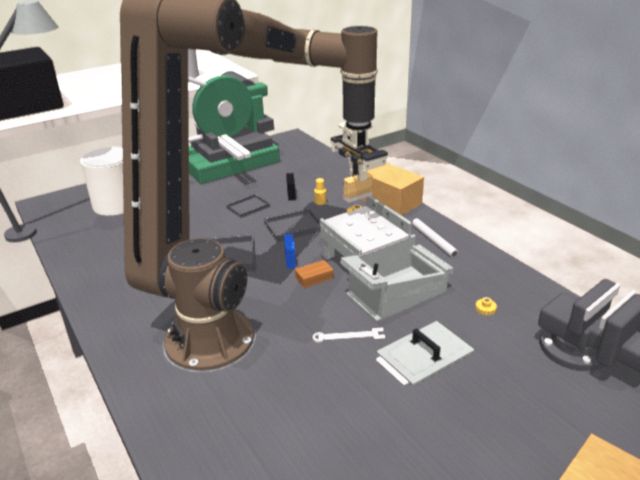

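```bash
python3 - <<'E'
from h import *
c=np.load('cam_w.npz');K,E=c['K'],c['E']
p=np.load('bed.npy'); b=R.from_euler('z',p[2]).as_matrix()
for q,z in [((400,168),.165),((600,166),.165),((400,155),.165),((400,172),.125),((283,180),.125),((576,175),.125),((550,320),.125),((283,165),.165),((342,185),.248),((342,205),.248), ((368,212),.131),((413,217),.132),((466,218),.131),((523,224),.132)]:
    w=atz(K,E,*q,z); print(q,w.round(4),(b.T@(w-[p[0],p[1],0])*1000).round(0))
E
```

```text
(400, 168) [0.6352 0.0933 0.165 ] [ 81. 142. 165.]
(600, 166) [ 0.6343 -0.032   0.165 ] [ 82.  16. 165.]
(400, 155) [0.6432 0.0937 0.165 ] [ 89. 142. 165.]
(400, 172) [0.627  0.0841 0.125 ] [ 73. 132. 125.]
(283, 180) [0.6226 0.1697 0.125 ] [ 67. 218. 125.]
(576, 175) [ 0.6226 -0.0457  0.125 ] [ 70.   3. 125.]
(550, 320) [ 0.5024 -0.0469  0.125 ] [-50.  -0. 125.]
(283, 165) [0.6383 0.1661 0.165 ] [ 83. 215. 165.]
(342, 185) [0.6396 0.1357 0.248 ] [ 85. 184. 248.]
(342, 205) [0.6312 0.1356 0.248 ] [ 77. 184. 248.]
(368, 212) [0.5989 0.1076 0.131 ] [ 45. 155. 131.]
(413, 217) [0.5947 0.0744 0.132 ] [ 41. 122. 132.]
(466, 218) [0.593  0.0346 0.131 ] [ 40.  82. 131.]
(523, 224) [ 0.5878 -0.0081  0.132 ] [ 35.  40. 132.]
```

```bash
python3 - <<'E'
import cv2
a=cv2.imread('pics/w4.png'); cv2.imwrite('pics/w4c.png',cv2.resize(a[130:290,270:640],None,fx=2.1,fy=3,interpolation=cv2.INTER_CUBIC))
E
```

```text
(no output)
```

View pics/w4c.png

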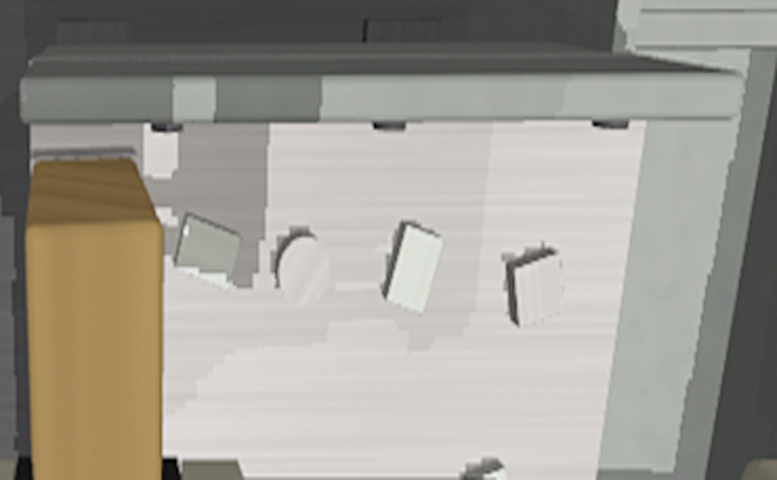

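```bash
python3 -m handwheel '[0,0,-2,0,0,0, 0,0,-4,0,0,0, 0,0,-5,0,0,0, 0,0,-5,0,0,0]'
```

```text
time_s: 4.85
tcp_pos: [0.5844, 0.1488, 0.1634]
eef_rot: [179.6, 0.6, -0.7]
contact_force: [-18.3, 4.1, 13.3]
gripper_width: 0.0277
```

```bash
python3 - <<'E'
from h import *
import cv2
i,K,E=shot('wrist','w5'); np.savez('cam_w',K=K,E=E)
i,K,E=shot('scene','s5')
i2,K,E=shot('side','d5')
cv2.imwrite('pics/s5c.png',cv2.resize(i[130:290,300:460,::-1],None,fx=4,fy=3.7,interpolation=cv2.INTER_CUBIC))
cv2.imwrite('pics/d5c.png',cv2.resize(i2[130:270,300:440,::-1],None,fx=4.2,fy=4.2,interpolation=cv2.INTER_CUBIC))
E
```

```text
(no output)
```

View pics/w5.png

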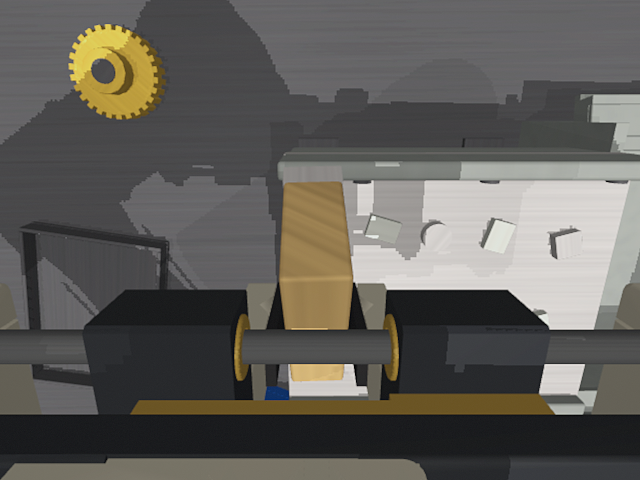

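View pics/s5c.png

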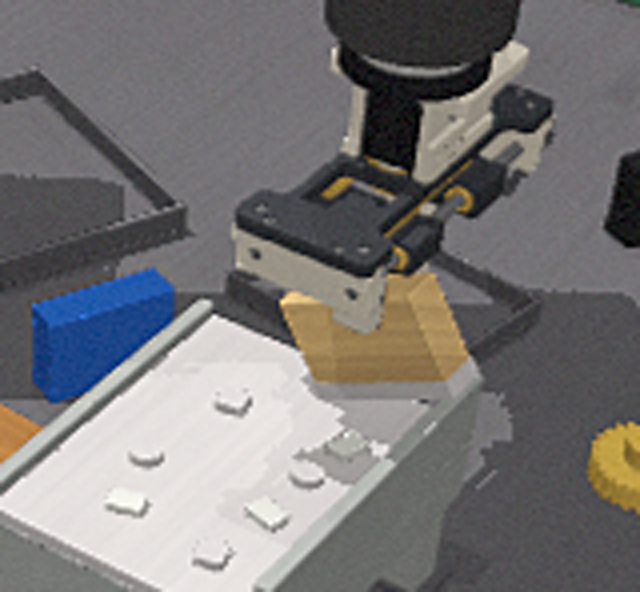

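View pics/d5c.png

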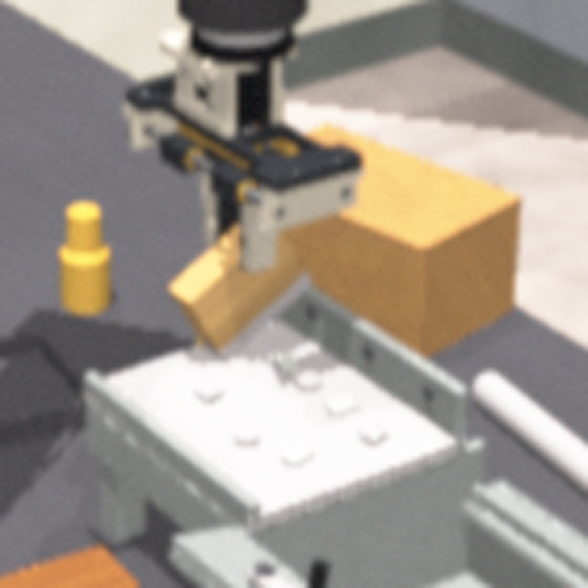

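The +x end of the scraper caught on top of the fence and the block turned in the grip (scene crop around (380,330)). I'll lift clear, shift it towards the near side and press it flat on the bare part of the bed.

```bash
python3 -m handwheel '[0,0,2,0,0,0, 0,0,4,0,0,0, -2,0,5,0,0,0, -4,0,5,0,0,0, -4.5,0,5,0,0,0, -4.5,0,5,0,0,0]'; python3 - <<'E'
from h import *
import cv2
i,K,E=shot('scene','s6')
i2,K,E=shot('side','d6')
cv2.imwrite('pics/s6c.png',cv2.resize(i[130:290,300:460,::-1],None,fx=4,fy=3.7,interpolation=cv2.INTER_CUBIC))
E
```

```text
time_s: 5.6
tcp_pos: [0.5391, 0.1495, 0.2144]
eef_rot: [179.6, 0.5, -0.6]
contact_force: [1.4, 0.4, -2.3]
gripper_width: 0.0279
```

View pics/s6c.png

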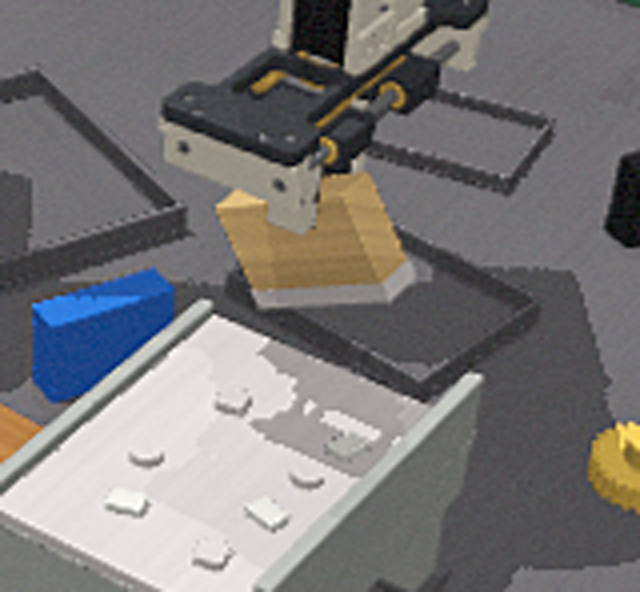

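```bash
python3 -m handwheel '[0,0.2,-2,0,0,0, 0,0.2,-3,0,0,0, 0,0.2,-3.5,0,0,0, 0,0.2,-4,0,0,0, 0,0.2,-4.5,0,0,0, 0,0.2,-5,0,0,0]' - 20;  python3 -m handwheel '[0,0,-0.4,0,0,0, 0,0,-0.8,0,0,0, 0,0,-1,0,0,0, 0,0,-1,0,0,0]'
```

```text
time_s: 6.3
tcp_pos: [0.5402, 0.1513, 0.1637]
eef_rot: [179.6, 0.5, -0.7]
contact_force: [0.0, 0.1, -1.6]
gripper_width: 0.0278
time_s: 6.7
tcp_pos: [0.5464, 0.1528, 0.1594]
eef_rot: [179.8, -0.2, -0.5]
contact_force: [6.6, -1.5, 18.6]
gripper_width: 0.0277
```

```bash
python3 - <<'E'
from h import *
import cv2
i,K,E=shot('scene','s7')
i2,K,E=shot('side','d7')
a=cv2.resize(i[150:270,320:440,::-1],None,fx=4,fy=4,interpolation=cv2.INTER_CUBIC)
b=cv2.resize(i2[130:250,300:380,::-1],None,fx=4,fy=4,interpolation=cv2.INTER_CUBIC)
cv2.imwrite('pics/m7.png',np.hstack([a,b]))
E
```

```text
(no output)
```

View pics/m7.png

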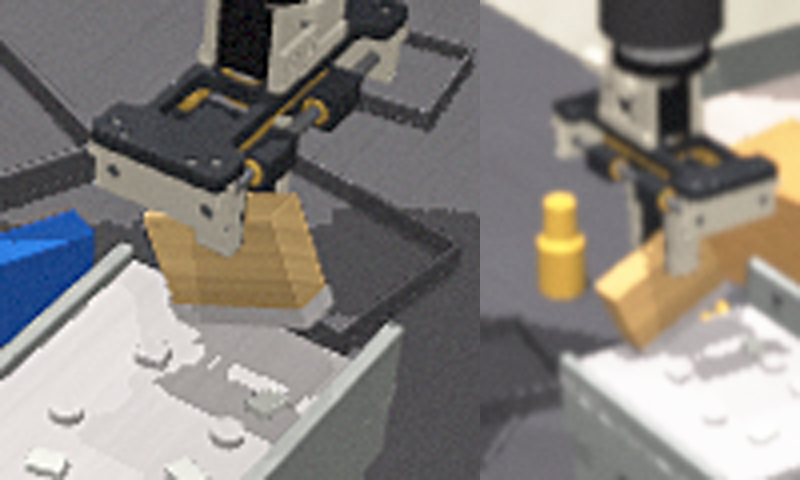

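```bash
python3 -m handwheel '[0,-0.3,0.3,0,0,0, 0,-0.6,0.3,0,0,0, 0,-0.6,0.1,0,0,0, 0,-0.6,0.1,0,0,0]' - 20;  python3 -m handwheel '[0,0,0,0,0,0, 0,0,0,0,0,0, 0,0,0,0,0,0, 0,0,0,0,0,0, 0,0,0,0,0,0, 0,0,0,0,0,0]' 130
python3 - <<'E'
from h import *
import cv2
i,K,E=shot('scene','s8')
i2,K,E=shot('side','d8')
a=cv2.resize(i[150:270,320:440,::-1],None,fx=4,fy=4,interpolation=cv2.INTER_CUBIC)
b=cv2.resize(i2[130:250,300:380,::-1],None,fx=4,fy=4,interpolation=cv2.INTER_CUBIC)
cv2.imwrite('pics/m8.png',np.hstack([a,b]))
E
```

```text
time_s: 7.2
tcp_pos: [0.5461, 0.1464, 0.1599]
eef_rot: [179.8, -0.2, -0.5]
contact_force: [-0.5, -0.7, 2.4]
gripper_width: 0.0277
time_s: 7.8
tcp_pos: [0.5461, 0.1465, 0.1599]
eef_rot: [179.8, -0.2, -0.5]
contact_force: [0.3, -0.1, -0.0]
gripper_width: 0.0433
```

View pics/m8.png

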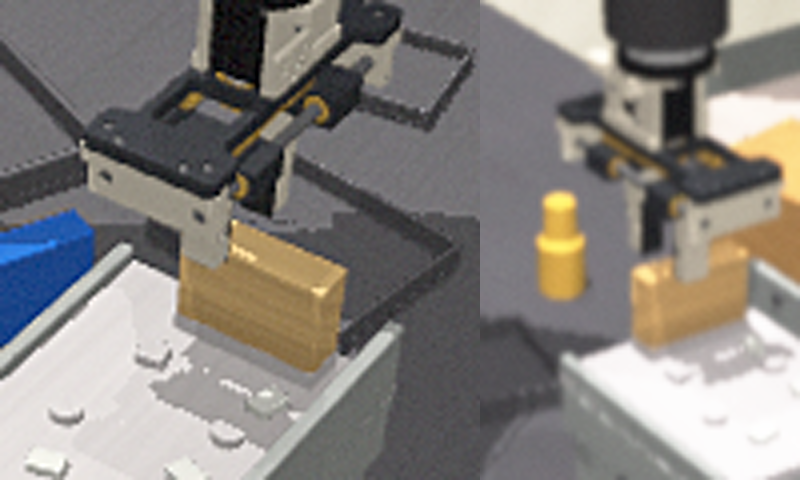

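```bash
python3 - <<'E'
from h import *
C=np.load('cam_scene.npz');D=np.load('cam_side.npz')
for u,v,z in [(347,265,.195),(315,290,.195),(180,262,.195),(312,385,.125),(175,322,.125),(336,365,.125)]: print(atz(C['K'],C['E'],320+u/4,150+v/4,z).round(4))
for u,v,z in [(632,268,.195),(640,285,.195),(748,248,.195),(640,350,.125)]: print('d',atz(D['K'],D['E'],300+(u-480)/4,130+v/4,z).round(4))
E
```

```text
[0.6098 0.1604 0.195 ]
[0.6062 0.1321 0.195 ]
[0.5354 0.1097 0.195 ]
[0.6098 0.136  0.125 ]
[0.5197 0.1362 0.125 ]
[0.6124 0.1582 0.125 ]
d [0.5222 0.1557 0.195 ]
d [0.512  0.1297 0.195 ]
d [0.6136 0.1309 0.195 ]
d [0.5244 0.1493 0.125 ]
```

```bash
python3 -m handwheel '[1,0,0,0,0,0, 2,0,0,0,0,0, 2,0,-0.4,0,0,0, 2,0,-0.4,0,0,0]';  python3 -m handwheel '[0,0,0,0,0,0, 0,0,0,0,0,0, 0,0,0,0,0,0, 0,0,0,0,0,0, 0,0,0,0,0,0, 0,0,0,0,0,0]' 255 45; python3 -m handwheel '[0,0,0.15,0,0,0, 0.6,0,0.15,0,0,0, 1.2,0,0.15,0,0,0, 1.2,0,0.15,0,0,0]'
python3 - <<'E'
from h import *
import cv2
i,K,E=shot('scene','s9')
i2,K,E=shot('side','d9')
a=cv2.resize(i[150:270,320:440,::-1],None,fx=4,fy=4,interpolation=cv2.INTER_CUBIC)
b=cv2.resize(i2[130:250,300:380,::-1],None,fx=4,fy=4,interpolation=cv2.INTER_CUBIC)
cv2.imwrite('pics/m9.png',np.hstack([a,b]))
E
```

```text
time_s: 8.3
tcp_pos: [0.5659, 0.1461, 0.1547]
eef_rot: [179.7, -0.1, -0.6]
contact_force: [-0.7, 0.0, -0.6]
gripper_width: 0.043
time_s: 8.9
tcp_pos: [0.5658, 0.1461, 0.1547]
eef_rot: [179.7, -0.1, -0.6]
contact_force: [0.1, -0.3, -1.2]
gripper_width: 0.0265
time_s: 9.3
tcp_pos: [0.5786, 0.1461, 0.156]
eef_rot: [179.7, -0.1, -0.6]
contact_force: [-0.2, -1.0, -2.6]
gripper_width: 0.0261
```

View pics/m9.png

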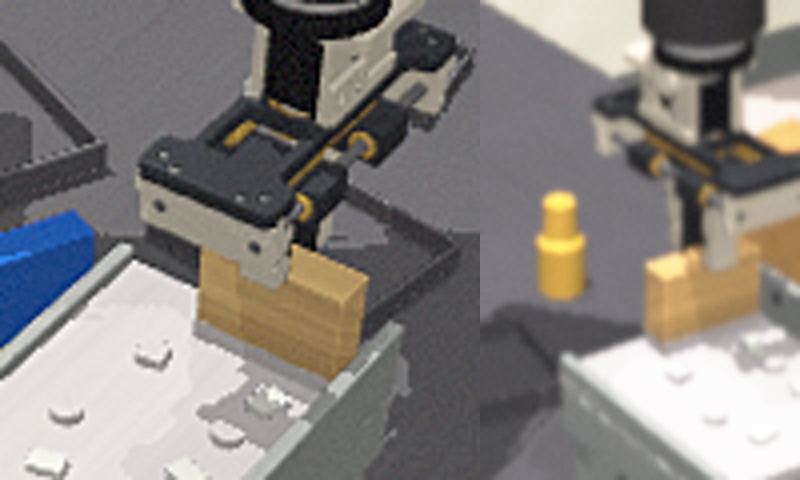

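```bash
python3 -m handwheel '[0,-1,0,0,0,0, 0,-3,0,0,0,0, 0,-5,0,0,0,0, 0,-7,0,0,0,0, 0,-9,0,0,0,0, 0,-11,0,0,0,0, 0,-13,0,0,0,0, 0,-15,0,0,0,0]'; python3 -m handwheel '[0,-2,0,0,0,0, 0,-3,0,0,0,0, 0,-4,0,0,0,0, 0,-4,0,0,0,0]'
python3 - <<'E'
from h import *
import cv2
i,K,E=shot('scene','s10')
i2,K,E=shot('side','d10')
a=cv2.resize(i[190:370,230:430,::-1],None,fx=2.3,fy=2.3,interpolation=cv2.INTER_CUBIC)
b=cv2.resize(i2[150:330,310:450,::-1],None,fx=2.3,fy=2.3,interpolation=cv2.INTER_CUBIC)
cv2.imwrite('pics/m10.png',np.hstack([a,b]))
E
```

```text
time_s: 10.2
tcp_pos: [0.5775, -0.0052, 0.1559]
eef_rot: [179.7, -0.1, -0.6]
contact_force: [0.3, -0.0, -1.6]
gripper_width: 0.0259
time_s: 10.6
tcp_pos: [0.5773, -0.0462, 0.1559]
eef_rot: [179.7, -0.1, -0.7]
contact_force: [0.8, 0.5, -1.8]
gripper_width: 0.0261
```

View pics/m10.png

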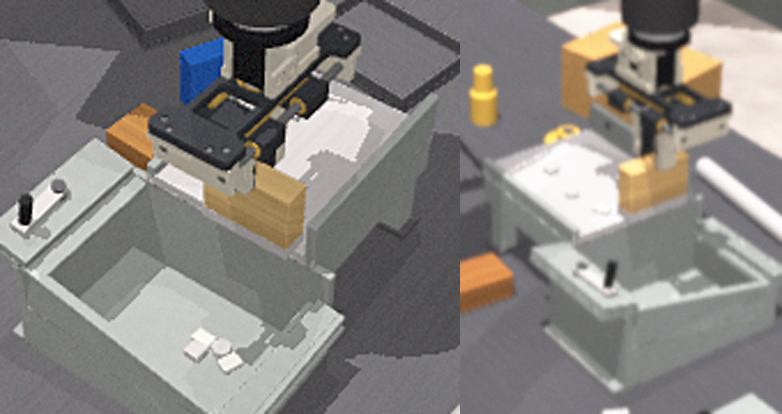

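```bash
python3 -m handwheel '[0,0,2.5,0,0,0, 0,3,4,0,0,0, -1,7,4,0,0,0, -3,12,4,0,0,0, -5,16.5,4,0,0,0, -5.4,19.6,4,0,0,0, -5.4,19.6,2,0,0,0, -5.4,19.6,0,0,0,0]'; python3 -m handwheel '[0,0,0,0,0,0, 0,0,0,0,0,0]'
python3 - <<'E'
from h import *
import cv2
i,K,E=shot('scene','s11')
i2,K,E=shot('side','d11')
a=cv2.resize(i[170:370,230:430,::-1],None,fx=2.3,fy=2.3,interpolation=cv2.INTER_CUBIC)
b=cv2.resize(i2[130:330,310:450,::-1],None,fx=2.3,fy=2.3,interpolation=cv2.INTER_CUBIC)
cv2.imwrite('pics/m11.png',np.hstack([a,b]))
E
```

```text
time_s: 11.5
tcp_pos: [0.5234, 0.1534, 0.1561]
eef_rot: [179.8, -0.2, -0.4]
contact_force: [0.0, -0.3, -1.8]
gripper_width: 0.0264
time_s: 11.7
tcp_pos: [0.5234, 0.154, 0.1565]
eef_rot: [179.8, -0.2, -0.4]
contact_force: [0.0, 0.0, -1.4]
gripper_width: 0.0272
```

View pics/m11.png

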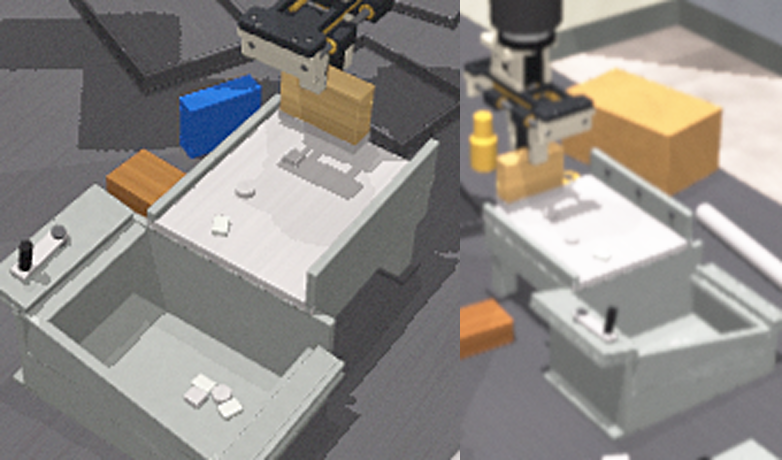

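```bash
python3 -m handwheel '[0,-1,0,0,0,0, 0,-3,0,0,0,0, 0,-5,0,0,0,0, 0,-7,0,0,0,0, 0,-9,0,0,0,0, 0,-11,0,0,0,0, 0,-13,0,0,0,0, 0,-15,0,0,0,0]'; python3 -m handwheel '[0,-2,0,0,0,0, 0,-3.5,0,0,0,0, 0,-4.9,0,0,0,0, 0,-4.9,0,0,0,0]'
python3 -m handwheel '[0,0,2.5,0,0,0, 0,3,5,0,0,0, 0,6,8,0,0,0, 0,11,8,0,0,0, -0.5,16,8,0,0,0, -1,21,8,0,0,0, -1.5,26,8,0,0,0, -2,31,8,0,0,0]'
python3 - <<'E'
from h import *
import cv2
i,K,E=shot('scene','s12')
i2,K,E=shot('side','d12')
a=cv2.resize(i[170:370,230:430,::-1],None,fx=2.3,fy=2.3,interpolation=cv2.INTER_CUBIC)
b=cv2.resize(i2[130:330,310:450,::-1],None,fx=2.3,fy=2.3,interpolation=cv2.INTER_CUBIC)
cv2.imwrite('pics/m12.png',np.hstack([a,b]))
E
```

```text
time_s: 12.6
tcp_pos: [0.5241, 0.0022, 0.1579]
eef_rot: [179.9, -0.3, -0.4]
contact_force: [0.1, 0.8, -1.6]
gripper_width: 0.027
time_s: 13.0
tcp_pos: [0.524, -0.0484, 0.1581]
eef_rot: [179.9, -0.3, -0.5]
contact_force: [-0.4, -0.1, -1.5]
gripper_width: 0.0273
time_s: 13.8
tcp_pos: [0.5034, 0.263, 0.2385]
eef_rot: [179.9, -0.3, -0.5]
contact_force: [1.0, -0.0, -1.4]
gripper_width: 0.0272
```

View pics/m12.png

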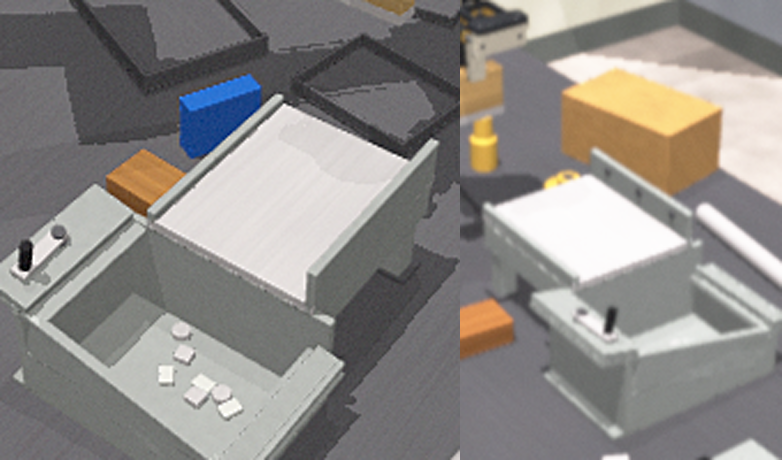

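```bash
python3 -m handwheel '[-0.5,3,0,0,0,0, -1,6,-2,0,0,0, -1,9,-5,0,0,0, -1,9.85,-9,0,0,0, -1,9.85,-13,0,0,0, -1,9.85,-17,0,0,0, -1,9.85,-19,0,0,0, -1,9.85,-19,0,0,0]';python3 -m handwheel '[0,0,-0.6,0,0,0, 0,0,-1.1,0,0,0, 0,0,-1.1,0,0,0]'
```

```text
time_s: 14.7
tcp_pos: [0.4915, 0.3626, 0.0439]
eef_rot: [179.6, -0.1, -0.3]
contact_force: [-0.4, 0.2, -2.1]
gripper_width: 0.0273
time_s: 15.0
tcp_pos: [0.4917, 0.3629, 0.0333]
eef_rot: [179.6, -0.1, -0.3]
contact_force: [-0.0, -0.1, -2.5]
gripper_width: 0.0271
```

```bash
python3 -m handwheel '[0,0,-0.1,0,0,0, 0,0,-0.1,0,0,0, 0,0,-0.1,0,0,0, 0,0,-0.1,0,0,0, 0,0,-0.1,0,0,0, 0,0,-0.1,0,0,0, 0,0,-0.1,0,0,0, 0,0,-0.1,0,0,0]' 0;python3 -m handwheel '[0,0,1,0,0,0, 0,0,4,0,0,0, 0,0,8,0,0,0, 0,0,13,0,0,0, 0,0,18,0,0,0, 0,0,21,0,0,0, 0,0,23,0,0,0]'
python3 - <<'E'
from h import *
import cv2
i,K,E=shot('scene','s13')
i2,K,E=shot('side','d13')
a=cv2.resize(i[150:350,250:450,::-1],None,fx=2.3,fy=2.3,interpolation=cv2.INTER_CUBIC)
b=cv2.resize(i2[150:350,250:390,::-1],None,fx=2.3,fy=2.3,interpolation=cv2.INTER_CUBIC)
cv2.imwrite('pics/m13.png',np.hstack([a,b]))
E
```

```text
time_s: 15.8
tcp_pos: [0.4917, 0.3629, 0.0323]
eef_rot: [179.6, -0.1, -0.3]
contact_force: [-0.4, 0.6, 0.0]
gripper_width: 0.0841
time_s: 16.5
tcp_pos: [0.4924, 0.3633, 0.2668]
eef_rot: [179.8, -0.3, -0.3]
contact_force: [0.6, 0.2, -0.6]
gripper_width: 0.0876
```

View pics/m13.png

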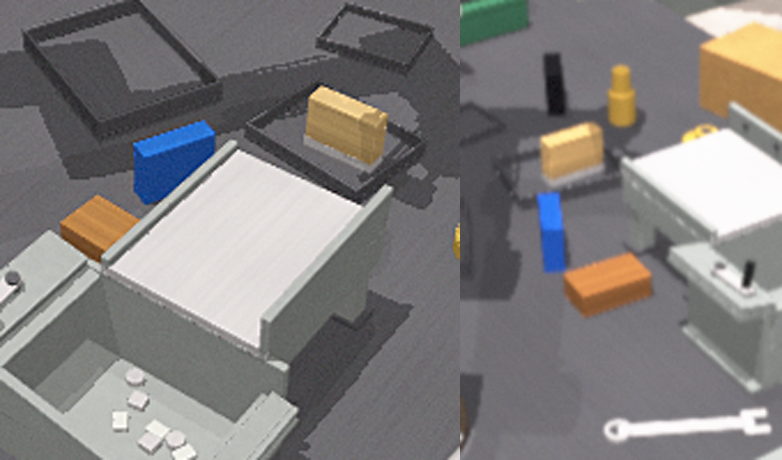

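```bash
python3 -m handwheel '[0.5,-5,1,0,0,0, 1,-10,3,0,0,0, 1.5,-15,6,0,0,0, 2,-20,9,0,0,0, 2,-25,9,0,0,0, 2,-30,9,0,0,0, 2,-35,9,0,0,0, 2,-40,9,0,0,0]'; python3 -m handwheel '[0,-4,0,0,0,0, 0,-8,0,0,0,0, 0,-8,0,0,0,0, 0,-8,0,0,0,0]';python3 - <<'E'
from h import *
np.set_printoptions(precision=4,suppress=True)
s=sensors.get_state(); print(s['joints'],s['tcp_pos'],s['eef_rot'])
i,K,E=shot('wrist','w14'); np.savez('cam_w14',K=K,E=E)
E
```

```text
time_s: 17.4
tcp_pos: [0.5121, -0.018, 0.3574]
eef_rot: [179.9, -0.4, -0.2]
contact_force: [2.0, 0.3, -0.2]
gripper_width: 0.0878
time_s: 17.8
tcp_pos: [0.5116, -0.0989, 0.3571]
eef_rot: [179.9, -0.3, -0.4]
contact_force: [-0.2, 0.8, 0.8]
gripper_width: 0.0876
[ 10.7682   1.8038  -1.5843   0.1289 -86.2839  78.8399] [ 0.5116 -0.0989  0.3571] [179.9372  -0.3468  -0.3837]
```

View pics/w14.png

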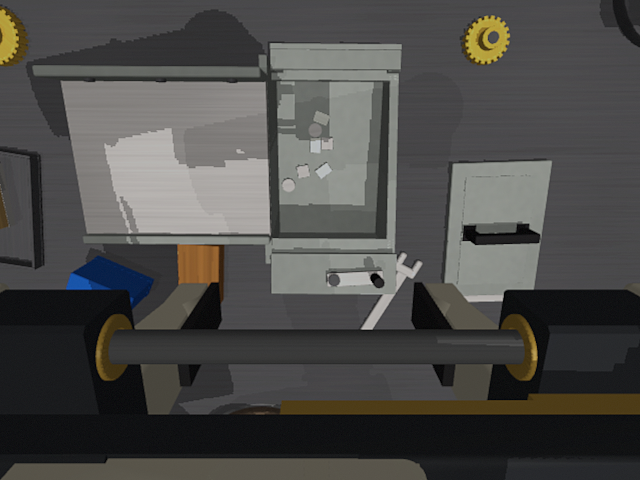

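```bash
python3 - <<'E'
import cv2
a=cv2.imread('pics/w14.png')
cv2.imwrite('pics/w14a.png',cv2.resize(a[30:310,250:430],None,fx=4,fy=2.1,interpolation=cv2.INTER_CUBIC))
cv2.imwrite('pics/w14b.png',cv2.resize(a[150:310,430:560],None,fx=5,fy=3.7,interpolation=cv2.INTER_CUBIC))
E
```

```text
(no output)
```

View pics/w14a.png

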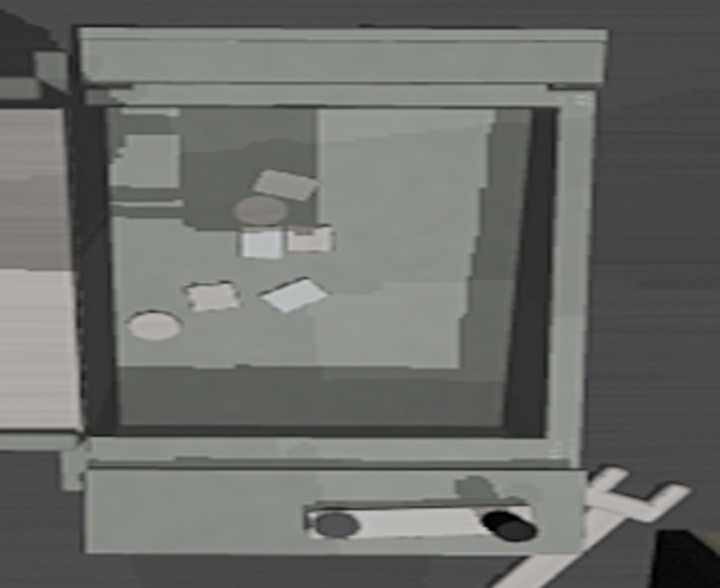

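View pics/w14b.png

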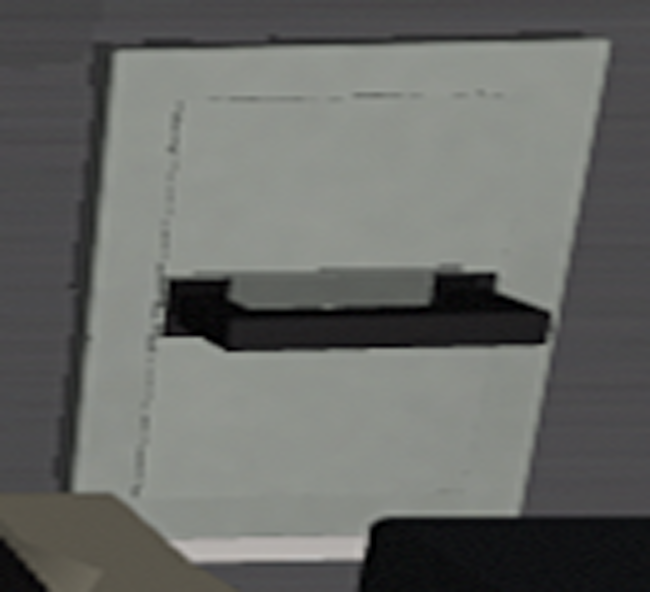

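```bash
python3 - <<'E'
from h import *
np.set_printoptions(precision=4,suppress=True)
c=np.load('cam_w14.npz');K,E=c['K'],c['E']
p=np.load('bed.npy');print(p)
A=lambda x,y:(250+x/4,30+y/2.1)
B=lambda x,y:(430+x/5,150+y/3.7)
t=np.radians(12)
def mz(x,z): return .068+(x*np.sin(t)+z*np.cos(t))/1000
def mx(x,z): return (-x*np.cos(t)+z*np.sin(t))/1000
def go(n,q,x,z):
    w=atz(K,E,*q,mz(x,z)); print(n,w,'origin x ->',w[0]-mx(x,z))
go('open lo L',A(108,107),8,0);go('open lo R',A(535,107),8,0)
go('open hi L',A(120,437),196,0);go('open hi R',A(547,437),196,0)
go('ledge in top L',A(85,83),0,13);go('ledge in top R',A(603,83),0,13)
go('ledge out top L',A(80,38),-22,13);go('ledge out R',A(605,38),-22,13)
go('pivot top',A(337,525),243,24);go('post top',A(502,523),243,53)
for n,q,z in [('cov',B(115,48),.012),('cov',B(608,40),.012),('barL',B(230,312),.051),('barR',B(550,312),.051),('bar front low L',B(230,350),.051),('barfrontR',B(548,342),.051),('lip',B(200,560),.004),('bed',A(80,432),.125),('bed',A(66,108),.125)]: print(n,atz(K,E,*q,z))
E
```

```text
[ 0.5521 -0.0472 -0.0141]
open lo L [ 0.638  -0.0531  0.0697] origin x -> 0.6458372667824334
open lo R [ 0.6372 -0.1795  0.0697] origin x -> 0.6450521246235839
open hi L [ 0.4555 -0.0541  0.1088] origin x -> 0.6471979791097606
open hi R [ 0.4546 -0.1846  0.1088] origin x -> 0.6463218634116779
ledge in top L [ 0.6491 -0.048   0.0807] origin x -> 0.646434404183839
ledge in top R [ 0.6482 -0.1966  0.0807] origin x -> 0.6455157695251322
ledge out top L [ 0.6723 -0.047   0.0761] origin x -> 0.6480784259442478
ledge out R [ 0.6714 -0.1969  0.0761] origin x -> 0.6471609789622352
pivot top [ 0.4139 -0.1191  0.142 ] origin x -> 0.6465695101169225
post top [ 0.4267 -0.1626  0.1704] origin x -> 0.6534056854673955
cov [ 0.5351 -0.2913  0.012 ]
cov [ 0.5372 -0.4295  0.012 ]
barL [ 0.4418 -0.3184  0.051 ]
barR [ 0.4412 -0.4066  0.051 ]
bar front low L [ 0.4269 -0.3201  0.051 ]
barfrontR [ 0.4295 -0.408   0.051 ]
lip [ 0.3171 -0.342   0.004 ]
bed [ 0.4634 -0.044   0.125 ]
bed [ 0.632  -0.0472  0.125 ]
```

```bash
python3 -m handwheel '[-0.2,-0.8,0,0,0,-0.14, -0.5,-1.6,0,0,0,-0.28, -0.7,-2.5,0,0,0,-0.42, -1,-3.3,0,0,0,-0.56, -1.2,-4.1,0,0,0,-0.7, -1.4,-5,0,0,0,-0.84, -1.7,-5.8,0,0,0,-0.98, -1.9,-6.6,0,0,0,-1.12]' 0; python3 -m handwheel '[-0.2,-0.8,0,0,0,-0.14, -0.5,-1.6,0,0,0,-0.28, -0.7,-2.5,0,0,0,-0.42, -1,-3.3,0,0,0,-0.56, -1.2,-4.1,0,0,0,-0.7, -1.4,-5,0,0,0,-0.84, -1.7,-5.8,0,0,0,-0.98, -1.9,-6.6,0,0,0,-1.12]'; python3 -m handwheel '[-0.2,-0.8,0,0,0,-0.14, -0.5,-1.6,0,0,0,-0.28, -0.7,-2.5,0,0,0,-0.42, -1,-3.3,-1,0,0,-0.56, -1.2,-4.1,-3,0,0,-0.7, -1.4,-5,-4,0,0,-0.84, -1.7,-5.8,-6,0,0,-0.98, -1.9,-6.6,-6,0,0,-1.12]'; python3 - <<'E'
from h import *
print(sensors.get_state()['joints'].round(1))
E
```

```text
time_s: 18.65
tcp_pos: [0.4929, -0.1629, 0.3571]
eef_rot: [179.9, -0.3, -64.7]
contact_force: [0.1, -0.5, -0.2]
gripper_width: 0.0879
time_s: 19.45
tcp_pos: [0.4742, -0.2277, 0.3571]
eef_rot: [179.9, -0.3, -129.1]
contact_force: [1.2, -0.3, -0.0]
gripper_width: 0.0876
time_s: 20.25
tcp_pos: [0.4545, -0.2919, 0.2943]
eef_rot: [179.9, -0.6, 166.6]
contact_force: [-0.2, 0.5, 0.1]
gripper_width: 0.0873
[-12.    5.2  -5.7  -0.2 -79.7 -91.4]
```

```bash
python3 -m handwheel '[-0.2,-0.8,0,0,0,-0.14, -0.5,-1.6,-1,0,0,-0.28, -0.7,-2.5,-2,0,0,-0.42, -1,-3.5,-4,0,0,-0.56, -1.2,-4.5,-5,0,0,-0.7, -1.4,-5.5,-7,0,0,-0.84, -1.7,-6.5,-8,0,0,-0.98, -2,-7.2,-9,0,0,-1.12]'; python3 -m handwheel '[0,0,0,0,0,-0.1, 0,0,0,0,0,-0.2, 0,0,0,0,0,-0.2]'; python3 - <<'E'
from h import *
s=sensors.get_state();print(s['joints'].round(1))
i,K,E=shot('wrist','w15'); np.savez('cam_w',K=K,E=E)
E
```

```text
time_s: 21.05
tcp_pos: [0.4351, -0.3629, 0.2034]
eef_rot: [179.9, -0.6, 102.2]
contact_force: [0.8, 0.0, 0.6]
gripper_width: 0.0875
time_s: 21.35
tcp_pos: [0.4359, -0.3618, 0.2033]
eef_rot: [179.9, -0.6, 90.7]
contact_force: [-0.0, -0.7, 0.7]
gripper_width: 0.0878
[ -20.4   10.1  -11.4   -0.7  -68.7 -158.6]
```

View pics/w15.png

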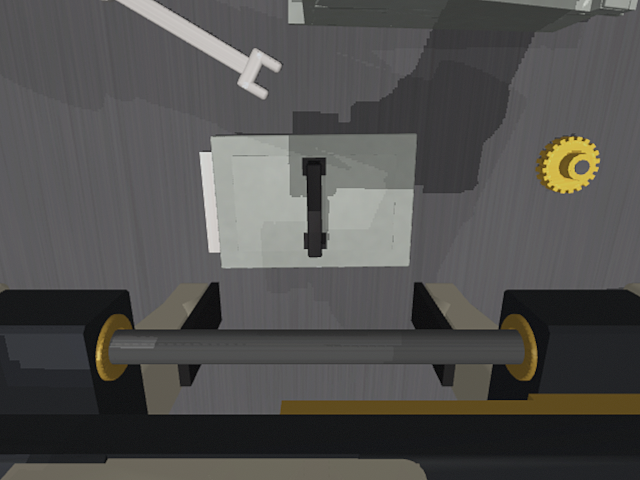

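```bash
python3 - <<'E'
from h import *
c=np.load('cam_w.npz');K,E=c['K'],c['E']
for n,q,z in [('pan',(211,137),.012),('pan',(416,134),.012),('pan',(411,265),.012),('pan',(222,268),.012),('bar',(307,165),.051),('bar',(321,165),.051),('bar',(308,257),.051),('bar',(323,257),.051),('lip',(201,152),.004),('lip',(209,252),.004)]: print(n,atz(K,E,*q,z).round(4))
E
```

```text
pan [ 0.3315 -0.2966  0.012 ]
pan [ 0.5339 -0.291   0.012 ]
pan [ 0.5404 -0.4286  0.012 ]
pan [ 0.3346 -0.4347  0.012 ]
bar [ 0.4273 -0.3188  0.051 ]
bar [ 0.44   -0.3186  0.051 ]
bar [ 0.4289 -0.4071  0.051 ]
bar [ 0.4435 -0.407   0.051 ]
lip [ 0.3182 -0.3118  0.004 ]
lip [ 0.3193 -0.4192  0.004 ]
```

```bash
python3 -m handwheel '[-0.1,-0.1,-4,0,0,0.016, -0.1,-0.1,-8,0,0,0.016, -0.1,-0.1,-12,0,0,0.016, -0.1,-0.1,-15,0,0,0.016, -0.1,-0.1,-17,0,0,0.016, -0.1,-0.1,-17.4,0,0,0.016, -0.1,-0.1,-17.4,0,0,0.016]';python3 - <<'E'
from h import *
print(sensors.get_state()['tcp_pos'])
E
```

```text
time_s: 22.1
tcp_pos: [0.435, -0.3625, 0.0293]
eef_rot: [180.0, -0.6, 92.0]
contact_force: [0.1, 0.5, 1.2]
gripper_width: 0.0877
[ 0.43502703 -0.3625227   0.02925347]
```

```bash
python3 -m handwheel '[0,0,-0.3,0,0,0, 0,0,-0.3,0,0,0, 0,0,-0.3,0,0,0, 0,0,-0.3,0,0,0, 0,0,-0.3,0,0,0, 0,0,-0.3,0,0,0, 0,0,-0.3,0,0,0, 0,0,-0.3,0,0,0]' 255 60; python3 -m handwheel '[0,0,-0.3,0,0,0, 0,0,-0.3,0,0,0, 0,0,-0.3,0,0,0, 0,0,-0.3,0,0,0]';python3 -m handwheel '[0,0,1,0,0,0, 0,0,3,0,0,0, 0,0,6,0,0,0, 0,0,9,0,0,0, 0,0,13,0,0,0, 0,0,17,0,0,0, 0,0,20,0,0,0, 0,0,20,0,0,0]'; python3 - <<'E'
from h import *
i,K,E=shot('wrist','w16'); np.savez('cam_w',K=K,E=E)
i,K,E=shot('side','d16')
E
```

```text
time_s: 22.9
tcp_pos: [0.435, -0.3625, 0.0263]
eef_rot: [180.0, -0.6, 92.0]
contact_force: [-0.5, -0.7, -0.5]
gripper_width: 0.0289
time_s: 23.3
tcp_pos: [0.435, -0.3625, 0.0232]
eef_rot: [180.0, -0.6, 92.0]
contact_force: [-0.5, 0.3, 1.1]
gripper_width: 0.0014
time_s: 24.1
tcp_pos: [0.437, -0.364, 0.2293]
eef_rot: [179.5, -0.3, 92.0]
contact_force: [0.6, 0.1, -0.5]
gripper_width: 0.0008
```

View pics/d16.png

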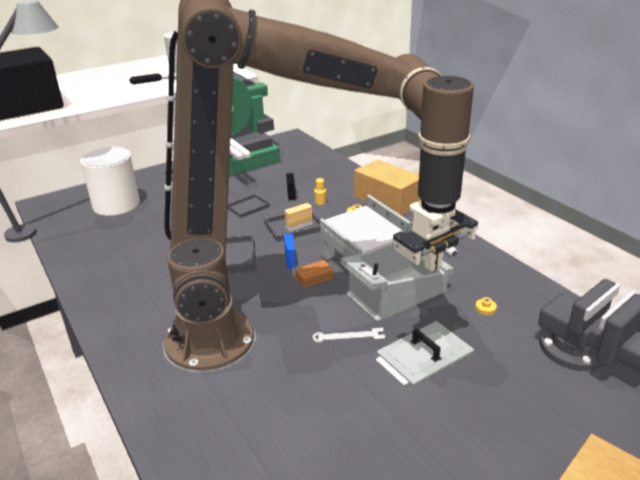

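View pics/w16.png

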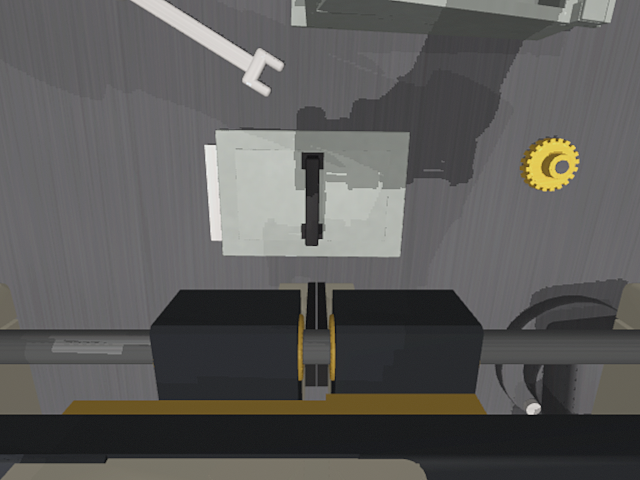

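The gripper closed to 1 mm and the cover still lies on the bench, so it missed the bar. I'll open, go back down and look before closing again.

```bash
python3 -m handwheel '[0,0,0,0,0,0, 0,0,0,0,0,0, 0,0,0,0,0,0, 0,0,-5,0,0,0, 0,0,-10,0,0,0, 0,0,-15,0,0,0, 0,0,-19,0,0,0, -0.1,0.1,-20,0,0,0]' 0; python3 -m handwheel '[0,0,0,0,0,0, 0,0,0,0,0,0]'; python3 - <<'E'
from h import *
import cv2
i,K,E=shot('wrist','w17'); np.savez('cam_w',K=K,E=E)
i1,K,E=shot('side','d17')
i2,K,E=shot('scene','s17')
a=cv2.resize(i1[270:400,350:480,::-1],None,fx=3,fy=3,interpolation=cv2.INTER_CUBIC)
b=cv2.resize(i2[310:440,110:240,::-1],None,fx=3,fy=3,interpolation=cv2.INTER_CUBIC)
cv2.imwrite('pics/m17.png',np.hstack([a,b]))
E
```

```text
time_s: 25.0
tcp_pos: [0.4308, -0.3599, 0.0197]
eef_rot: [-179.7, -0.8, 91.9]
contact_force: [-0.6, 0.7, -0.3]
gripper_width: 0.0585
time_s: 25.2
tcp_pos: [0.4313, -0.3603, 0.0206]
eef_rot: [-179.7, -0.8, 92.0]
contact_force: [0.7, -0.2, 0.1]
gripper_width: 0.0751
```

View pics/m17.png

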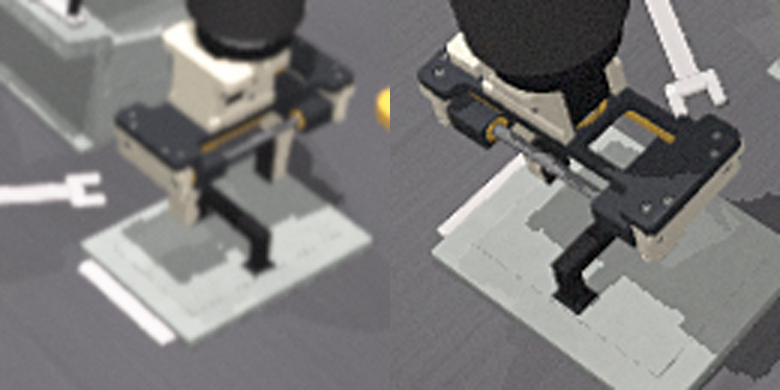

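View pics/w17.png

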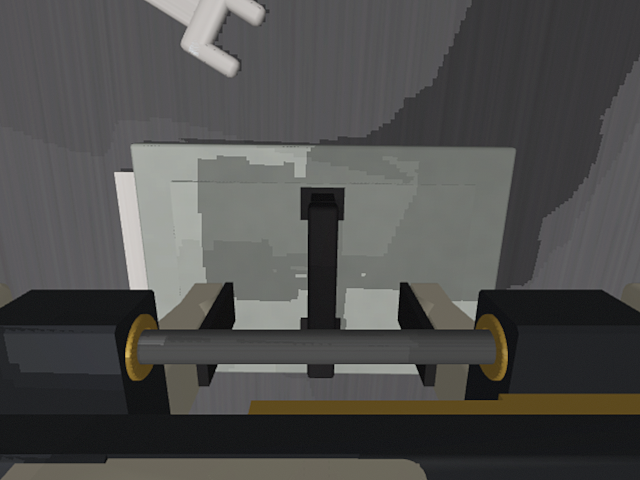

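```bash
python3 - <<'E'
from h import *
import cv2
s=sensors.get_state(); t=s['tcp_pos']; T=R.from_euler('xyz',s['eef_rot'],degrees=True).as_matrix()
w=s['gripper_width']/2
C=np.load('cam_scene.npz');D=np.load('cam_side.npz');W=np.load('cam_w.npz')
a=cv2.imread('pics/m17.png'); wi=cv2.imread('pics/w17.png')
for sg in(-1,1):
  for zz,col in((0,(0,0,255)),(-.019,(0,255,0))):
    p=t+T@np.array([0,sg*w,zz]); 
    q=pix(D['K'],D['E'],p); cv2.circle(a,(int((q[0]-350)*3),int((q[1]-270)*3)),3,col,-1)
    q=pix(C['K'],C['E'],p); cv2.circle(a,(int((q[0]-110)*3+390),int((q[1]-310)*3)),3,col,-1)
    q=pix(W['K'],W['E'],p); cv2.circle(wi,(int(q[0]),int(q[1])),4,col,-1)
print(t,w)
cv2.imwrite('pics/m17b.png',a);cv2.imwrite('pics/w17b.png',wi)
E
```

```text
[ 0.43230212 -0.36062888  0.02177098] 0.04268555219000364
```

View pics/m17b.png

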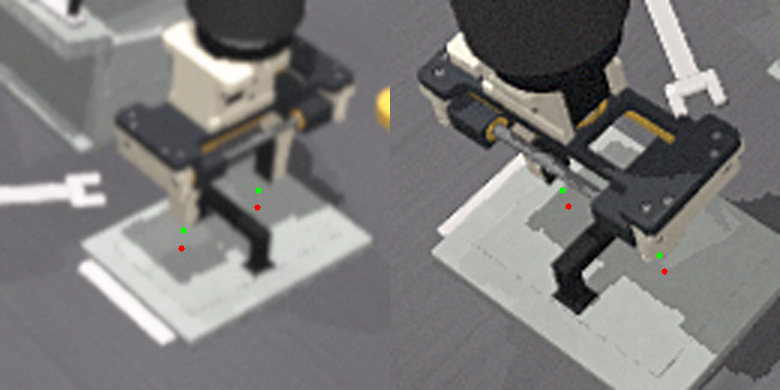

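View pics/w17b.png

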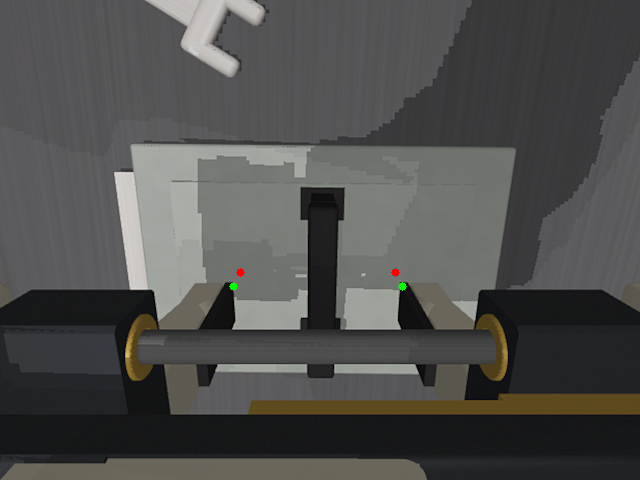

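```bash
python3 - <<'E'
from h import *
import cv2
C=np.load('cam_scene.npz');D=np.load('cam_side.npz')
t=np.array([.437,-.364,.2293]);T=R.from_euler('xyz',[179.5,-.3,92],degrees=True).as_matrix()
d=cv2.imread('pics/d16.png'); w=cv2.imread('pics/w16.png')
c=d[200:290,390:490]; c=cv2.resize(c,None,fx=4,fy=4,interpolation=cv2.INTER_CUBIC)
W=np.load('cam_w.npz')
for zz,col in((0,(0,0,255)),(-.019,(0,255,0))):
    p=t+T@np.array([0,0,zz]); q=pix(D['K'],D['E'],p); print(q); cv2.circle(c,(int((q[0]-390)*4),int((q[1]-200)*4)),3,col,-1)
cv2.imwrite('pics/d16c.png',c)
# scene s2 when gripping block at (0.4916,.3615,.0337) -> s9 frame instead
E
```

```text
[431.13338249 279.1481555 ]
[431.65588569 272.58152108]
```

View pics/d16c.png

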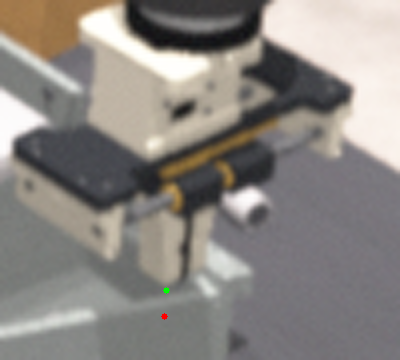

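The pictures show the real fingertips about 19 mm behind the reported TCP, at the green marks, in both the open and the shut state. From here I'll treat the tips as reported TCP + 19 mm, which means going 16 mm lower to grip the bar.

```bash
python3 -m handwheel '[0.3,-0.2,-0.8,0,0,0, 0.3,-0.2,-1.4,0,0,0, 0.3,-0.2,-1.6,0,0,0, 0.3,-0.2,-1.6,0,0,0]'; python3 -m handwheel '[0,0,0,0,0,0, 0,0,0,0,0,0, 0,0,0,0,0,0, 0,0,0,0,0,0, 0,0,0,0,0,0, 0,0,0,0,0,0, 0,0,0,0,0,0, 0,0,0,0,0,0]' 255 60; python3 -m handwheel '[0,0,0,0,0,0, 0,0,0,0,0,0, 0,0,0,0,0,0, 0,0,0,0,0,0]'
```

```text
time_s: 25.75
tcp_pos: [0.4348, -0.3624, 0.0052]
eef_rot: [-179.8, -0.7, 92.0]
contact_force: [0.3, 0.2, -0.1]
gripper_width: 0.0875
time_s: 26.55
tcp_pos: [0.4348, -0.3625, 0.0052]
eef_rot: [-179.8, -0.7, 92.0]
contact_force: [-0.0, -0.6, -0.4]
gripper_width: 0.0293
time_s: 26.95
tcp_pos: [0.4346, -0.3624, 0.0052]
eef_rot: [-179.8, -0.8, 92.0]
contact_force: [-0.9, 0.3, 0.7]
gripper_width: 0.0129
```

```bash
cat > cov.py <<'E'
from h import *
np.set_printoptions(precision=4,suppress=True)
O=np.array([.6462,-.121,.068]); psi=np.radians(-.4); t=np.radians(12)
RM=R.from_euler('z',psi).as_matrix()@np.array([[-np.cos(t),0,np.sin(t)],[0,-1,0],[np.sin(t),0,np.cos(t)]])
Rg=R.from_euler('xyz',[-179.8,-.8,92],degrees=True).as_matrix()
Rc0=R.from_euler('z',2,degrees=True).as_matrix()
REL=Rc0.T@Rg               # tool in cover
HT=np.array([0,0,-.0388])  # tcp rel handle in cover frame
def cover_pose(xl,yl,zl,phi):
    RC=RM@R.from_euler('y',-phi).as_matrix()
    lip=O+RM@(np.array([xl,yl,zl])/1000)
    h=lip+RC@np.array([.1165,0,.042])
    return RC,h,lip
def tcp_target(xl,yl,zl,phi):
    RC,h,_=cover_pose(xl,yl,zl,phi)
    return h+RC@HT, RC@REL
def delta(xl,yl,zl,phi):
    s=sensors.get_state(); P,Rt=tcp_target(xl,yl,zl,phi)
    Rn=R.from_euler('xyz',s['eef_rot'],degrees=True).as_matrix()
    rv=R.from_matrix(Rt@Rn.T).as_rotvec()
    return (P-s['tcp_pos'])*100, rv, P
def now():
    s=sensors.get_state(); Rn=R.from_euler('xyz',s['eef_rot'],degrees=True).as_matrix()
    RC=Rn@REL.T; h=s['tcp_pos']-RC@HT; lip=h-RC@np.array([.1165,0,.042])
    m=RM.T@(lip-O)*1000; A=RM.T@RC
    return 'lip mm',m,'rotvec rel mouth',R.from_matrix(A).as_rotvec()
E
python3 -m handwheel '[0,0,1,0,0,0, 0,0,3,0,0,0, 0,0,6,0,0,0, 0,0,10,0,0,0, 0,0,15,0,0,0, 0,0,20,0,0,0, 0,0,25,0,0,0, 0,0,28,0,0,0]'; python3 - <<'E'
from cov import *
i,K,E=shot('side','d18');i,K,E=shot('wrist','w18')
print(R.from_matrix(RM).as_euler('xyz',degrees=True))
for a in [(20,0,60,.3),(14,0,6,.3),(-9,0,4,.3),(-10,0,2,0)]: 
    d=delta(*a);print(a,d, R.from_matrix(tcp_target(*a)[1]).as_euler('xyz',degrees=True))
E
```

```text
time_s: 27.75
tcp_pos: [0.435, -0.3628, 0.2902]
eef_rot: [179.9, -0.6, 92.0]
contact_force: [0.9, -0.3, -3.9]
gripper_width: 0.0134
[  0.  -12.  179.6]
(20, 0, 60, 0.3) (array([ 10.2805,  24.3288, -10.056 ]), array([0.7696, 0.0185, 3.0058]), array([ 0.539 , -0.1203,  0.1905])) [151.0089  -0.6984 -90.0098]
(14, 0, 6, 0.3) (array([  9.7447,  24.3325, -15.4627]), array([0.7696, 0.0185, 3.0058]), array([ 0.5336, -0.1202,  0.1364])) [151.0089  -0.6984 -90.0098]
(-9, 0, 4, 0.3) (array([ 11.9528,  24.3171, -16.1366]), array([0.7696, 0.0185, 3.0058]), array([ 0.5557, -0.1204,  0.1297])) [151.0089  -0.6984 -90.0098]
(-10, 0, 2, 0) (array([ 10.6948,  24.3259, -19.5787]), array([0.3115, 0.0124, 3.0852]), array([ 0.5431, -0.1203,  0.0952])) [168.1989  -0.7825 -90.2337]
```

View pics/d18.png

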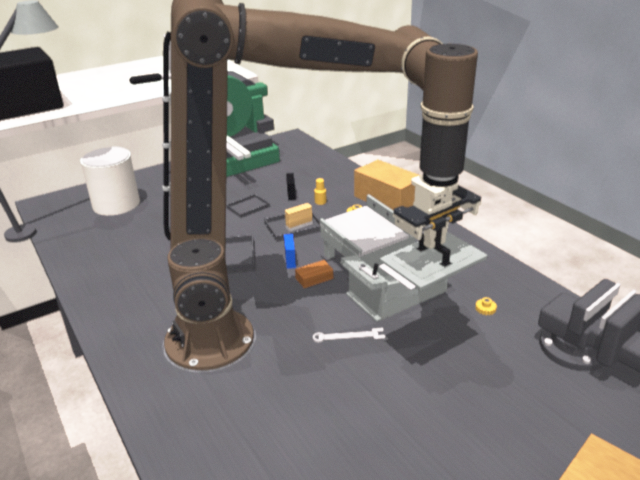

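View pics/w18.png

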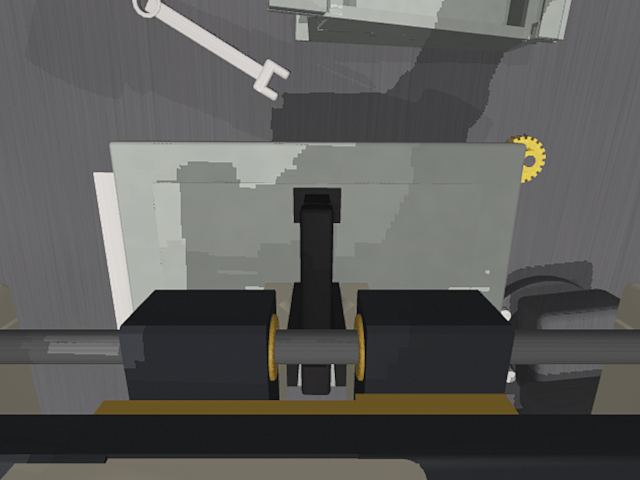

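```bash
python3 -m handwheel '[0.2,0.8,0,0,0,0.14, 0.5,1.6,0,0,0,0.28, 0.8,2.5,0,0,0,0.42, 1,3.3,0,0,0,0.56, 1.3,4.1,0,0,0,0.7, 1.6,5,0,0,0,0.84, 2,6,0,0,0,0.98, 2.4,7,0,0,0,1.12]'; python3 -m handwheel '[0.2,0.8,0,0,0,0.14, 0.5,1.6,0,0,0,0.28, 0.8,2.5,0,0,0,0.42, 1,3.3,0,0,0,0.56, 1.3,4.1,0,0,0,0.7, 1.6,5,0,0,0,0.84, 2,6,0,0,0,0.98, 2.4,7,0,0,0,1.12]'; python3 -m handwheel '[0.3,0.9,0,0,0,0.14, 0.8,2.2,0,0,0,0.28, 1.4,3.5,0,0,0,0.42, 2,5,0,0,0,0.56, 2.8,6.8,0,0,0,0.7, 3.6,8.5,0,0,0,0.84, 4.5,9.5,0,0,0,0.87, 4.5,9.7,0,0,0,0.87]'; python3 - <<'E'
from cov import *
s=sensors.get_state();print(s['joints'].round(1)); print(now())
for a in [(25,0,60,.3)]: print(a,delta(*a))
E
```

```text
time_s: 28.65
tcp_pos: [0.4594, -0.2926, 0.2897]
eef_rot: [179.7, -0.6, 156.5]
contact_force: [-0.3, -0.0, -3.6]
gripper_width: 0.0134
time_s: 29.45
tcp_pos: [0.4825, -0.2217, 0.2883]
eef_rot: [179.6, -0.7, -139.0]
contact_force: [0.8, -0.6, -4.0]
gripper_width: 0.0131
time_s: 30.25
tcp_pos: [0.5279, -0.1236, 0.2872]
eef_rot: [179.5, -0.7, -89.2]
contact_force: [-0.0, -0.2, -4.3]
gripper_width: 0.0133
[  8.    5.3  -6.7   0.6 -78.6  -7.4]
('lip mm', array([ 46.3925,   1.0988, 209.4736]), 'rotvec rel mouth', array([0.0002, 0.1968, 0.0202]))
(25, 0, 60, 0.3) (array([ 0.6152,  0.3404, -9.5713]), array([-0.0035,  0.4968, -0.0192]), array([ 0.5341, -0.1202,  0.1915]))
```

```bash
python3 -m handwheel '[0,0,0,0,0.12,-0.01, 0.2,0.1,0,0,0.24,-0.019, 0.4,0.2,0,0,0.36,-0.019, 0.6,0.3,-2,0,0.45,-0.019, 0.6,0.3,-5,0,0.497,-0.019, 0.6,0.3,-7,0,0.497,-0.019, 0.6,0.3,-7,0,0.497,-0.019]'; python3 - <<'E'
from cov import *
import cv2
s=sensors.get_state();print(s['joints'].round(1)); print(now())
for a in [(20,0,20,.3),(14,0,6,.3)]: print(a,delta(*a)[:2])
i,K,E=shot('wrist','w19'); np.savez('cam_w',K=K,E=E)
i,K,E=shot('side','d19'); i2,K,E=shot('scene','s19')
a=cv2.resize(i[130:330,310:490,::-1],None,fx=2.2,fy=2.2,interpolation=cv2.INTER_CUBIC)
b=cv2.resize(i2[200:400,220:400,::-1],None,fx=2.2,fy=2.2,interpolation=cv2.INTER_CUBIC)
cv2.imwrite('pics/m19.png',np.hstack([a,b]))
E
```

```text
time_s: 30.95
tcp_pos: [0.5327, -0.1207, 0.2129]
eef_rot: [150.6, -0.5, -90.2]
contact_force: [-1.0, 0.2, -3.7]
gripper_width: 0.013
[   5.8   28.2    9.8   -2.5 -101.    -6. ]
('lip mm', array([31.1058,  0.7105, 79.7902]), 'rotvec rel mouth', array([-0.0039, -0.3075, -0.003 ]))
(20, 0, 20, 0.3) (array([-0.2018,  0.0467, -6.1547]), array([-0.0027, -0.0075,  0.0042]))
(14, 0, 6, 0.3) (array([ 0.094 ,  0.0447, -7.6488]), array([-0.0027, -0.0075,  0.0042]))
```

View pics/m19.png

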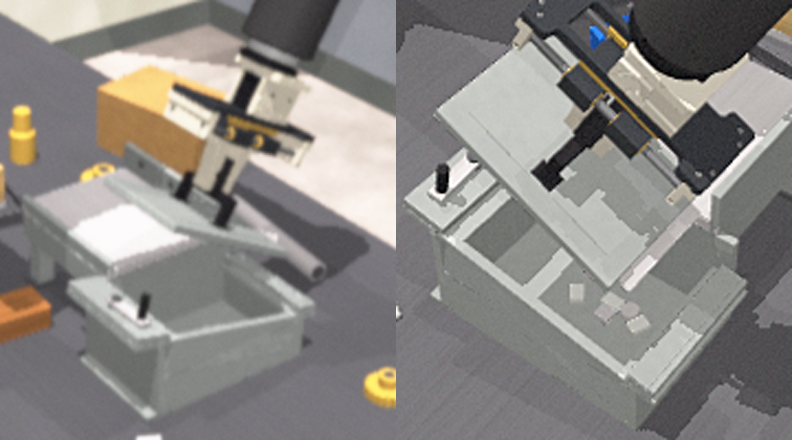

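View pics/w19.png

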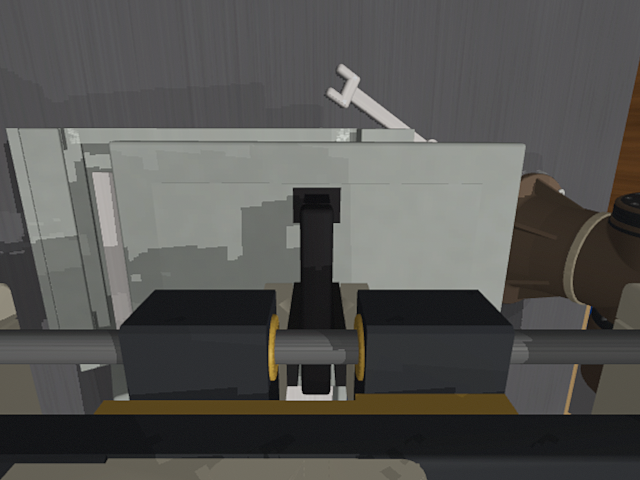

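```bash
cat > ov.py <<'E'
from cov import *
import cv2,sys
def ov(tag):
    s=sensors.get_state(); Rn=R.from_euler('xyz',s['eef_rot'],degrees=True).as_matrix()
    RC=Rn@REL.T; h=s['tcp_pos']-RC@HT
    cp=lambda x,y,z:h+RC@(np.array([x,y,z])/1000)
    mp=lambda x,y,z:O+RM@(np.array([x,y,z])/1000)
    out=[]
    for n,(y0,x0) in (('scene',(230,215)),('side',(200,320))):
        i,K,E=shot(n); i=np.ascontiguousarray(i[:,:,::-1]); c=cv2.resize(i[y0:y0+170,x0:x0+130+50*(n=='scene')],None,fx=3.5,fy=3.5,interpolation=cv2.INTER_CUBIC) if 0 else cv2.resize(i[y0:y0+170,x0:x0+130],None,fx=3,fy=3,interpolation=cv2.INTER_CUBIC) if n=='side' else cv2.resize(i[y0:y0+170,x0:x0+130+3],None,fx=3,fy=3,interpolation=cv2.INTER_CUBIC)
        def d(p,col):
            q=pix(K,E,p); cv2.circle(c,(int((q[0]+.5-x0)*3),int((q[1]+.5-y0)*3)),3,col,-1)
        for y in(-54,54): d(cp(-116.5,y,-42),(0,0,255))
        for x in(-102.5,102.5):
            for y in(-70,70): d(cp(x,y,-32),(255,0,255))
        for y in(-75,75): d(mp(0,y,13),(0,255,0))
        for x in (8,196):
            for y in(-70,70): d(mp(x,y,0),(255,255,0))
        d(mp(243,48,53),(0,255,255))
        out.append(c)
    cv2.imwrite(f'pics/{tag}.png',np.hstack(out))
E
sed -i 's/x0:x0+130+3\]/x0:x0+180]/; s/(230,215)/(220,220)/' ov.py
python3 -c "
from ov import *
ov('o1')"
```

```text
(no output)
```

View pics/o1.png

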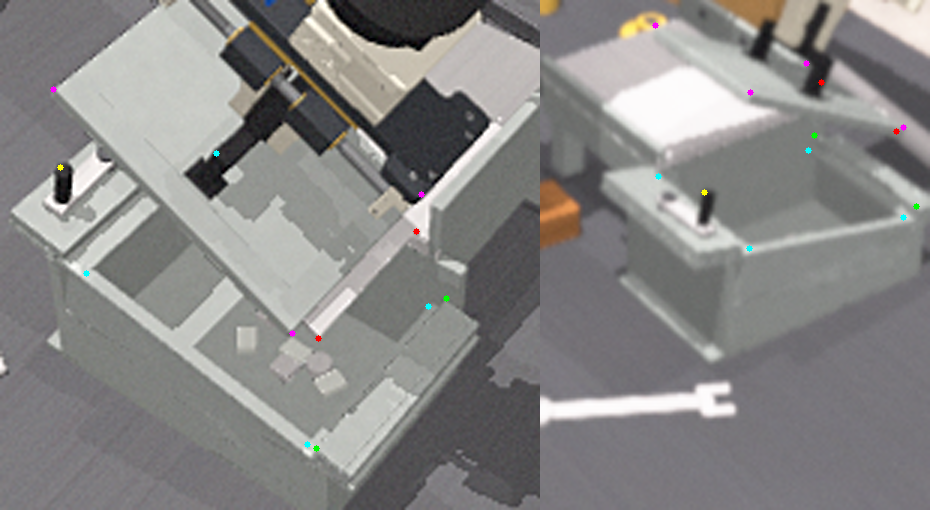

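```bash
python3 -m handwheel '[-0.1,0,-1.5,0,0,0, -0.2,0,-3,0,0,0, -0.2,0,-4.5,0,0,0, -0.2,0,-5.7,0,0,0, -0.2,0,-6.1,0,-0.007,0, -0.2,0,-6.1,0,-0.007,0]'; python3 - <<'E'
from ov import *
print(now())
for a in [(13,1,6,.3),(13,1,4.5,.3)]: print(a,delta(*a)[:2])
ov('o2')
E
```

```text
time_s: 31.8
tcp_pos: [0.5322, -0.1209, 0.1574]
eef_rot: [151.5, -0.5, -90.1]
contact_force: [0.0, -0.0, -4.3]
gripper_width: 0.0134
('lip mm', array([19.3965,  0.6989, 27.2639]), 'rotvec rel mouth', array([-0.003 , -0.2907, -0.0002]))
(13, 1, 6, 0.3) (array([ 0.2384, -0.0285, -2.1194]), array([-0.0027,  0.0093,  0.0013]))
(13, 1, 4.5, 0.3) (array([ 0.2072, -0.0283, -2.2662]), array([-0.0027,  0.0093,  0.0013]))
```

View pics/o2.png

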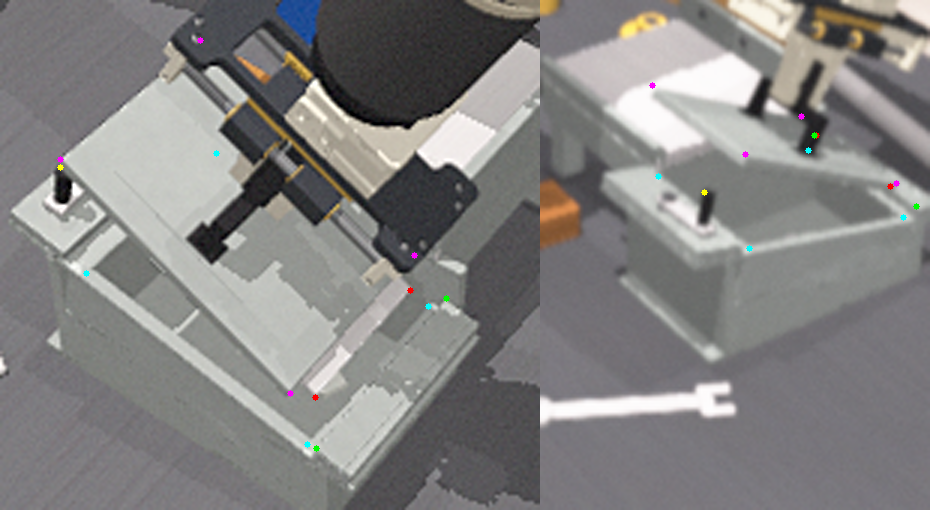

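```bash
python3 -m handwheel '[0.1,0,-0.8,0,0.009,0, 0.2,0,-1.5,0,0.009,0, 0.2,0,-2,0,0.009,0, 0.2,0,-2.2,0,0.009,0, 0.2,0,-2.2,0,0.009,0]'; python3 - <<'E'
from ov import *
print(now())
for a in [(13,1,4.5,.3),(5,1,4.5,.3),(-9,1,4.5,.3)]: print(a,delta(*a)[:2])
ov('o3')
E
```

```text
time_s: 32.4
tcp_pos: [0.5347, -0.121, 0.1361]
eef_rot: [151.1, -0.5, -90.1]
contact_force: [-0.0, -0.6, -4.5]
gripper_width: 0.0131
('lip mm', array([12.8308,  0.7533,  6.099 ]), 'rotvec rel mouth', array([-0.0029, -0.2986, -0.0002]))
(13, 1, 4.5, 0.3) (array([-0.0418, -0.0205, -0.1392]), array([-0.0026,  0.0014,  0.0012]))
(5, 1, 4.5, 0.3) (array([ 0.7407, -0.0259, -0.3056]), array([-0.0026,  0.0014,  0.0012]))
(-9, 1, 4.5, 0.3) (array([ 2.11  , -0.0355, -0.5966]), array([-0.0026,  0.0014,  0.0012]))
```

View pics/o3.png

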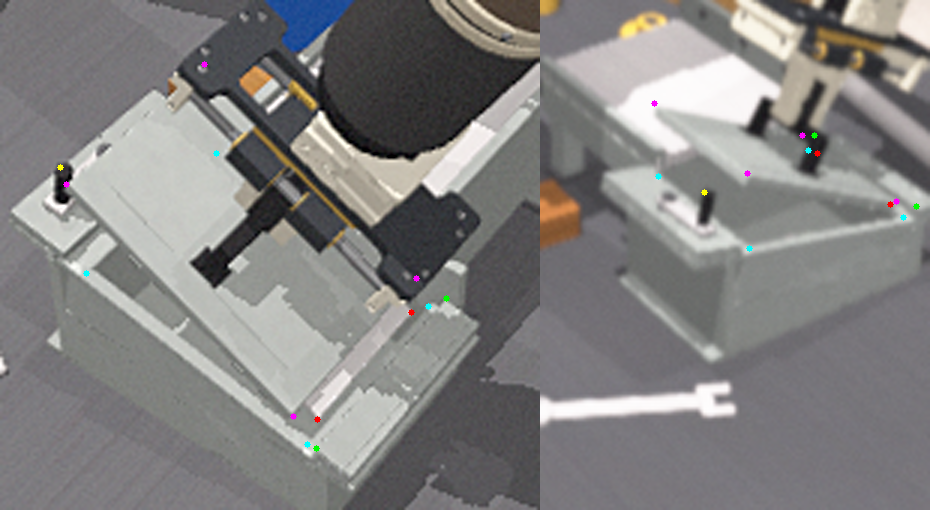

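```bash
cat > ov2.py <<'E'
from cov import *
import cv2
def ov2(tag,n='scene',x0=300,y0=290,w=85,h=75,f=8):
    s=sensors.get_state(); Rn=R.from_euler('xyz',s['eef_rot'],degrees=True).as_matrix()
    RC=Rn@REL.T; hh=s['tcp_pos']-RC@HT
    cp=lambda x,y,z:hh+RC@(np.array([x,y,z])/1000)
    mp=lambda x,y,z:O+RM@(np.array([x,y,z])/1000)
    i,K,E=shot(n); c=cv2.resize(i[y0:y0+h,x0:x0+w,::-1],None,fx=f,fy=f,interpolation=cv2.INTER_CUBIC)
    def l(ps,col):
        for a,b in zip(ps[:-1],ps[1:]):
            q=[tuple(((pix(K,E,p)-[x0-.5,y0-.5])*f).astype(int)) for p in (a,b)]
            cv2.line(c,tuple(map(int,q[0])),tuple(map(int,q[1])),col,1)
    l([cp(-102.5,-54,-40),cp(-116.5,-54,-40),cp(-116.5,54,-40),cp(-102.5,54,-40)],(0,0,255))
    l([cp(-102.5,-70,-32),cp(-102.5,70,-32),cp(102.5,70,-32),cp(102.5,-70,-32),cp(-102.5,-70,-32)],(255,0,255))
    l([mp(0,-75,13),mp(0,75,13)],(0,255,0)); l([mp(8,-60,0),mp(8,70,0),mp(196,70,0)],(255,255,0))
    cv2.imwrite(f'pics/{tag}.png',c)
E
python3 -c "
from ov2 import *
ov2('p1'); ov2('p2','side',400,210,70,70,8)"
```

```text
(no output)
```

View pics/p1.png

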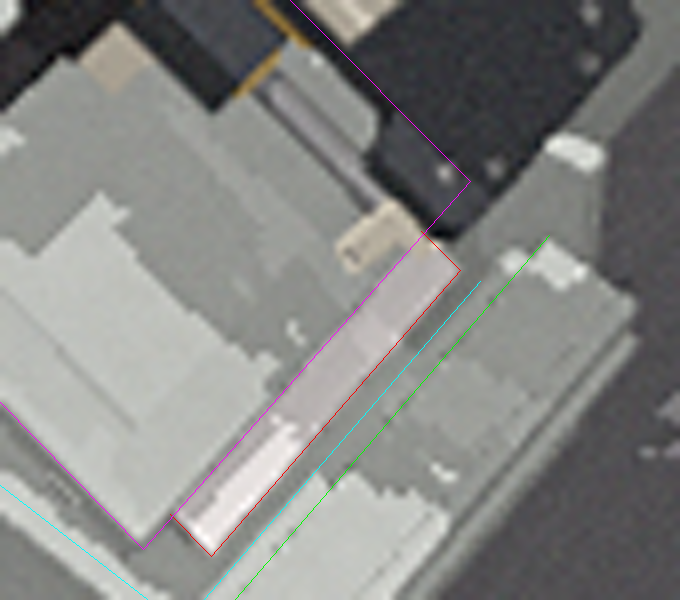

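View pics/p2.png

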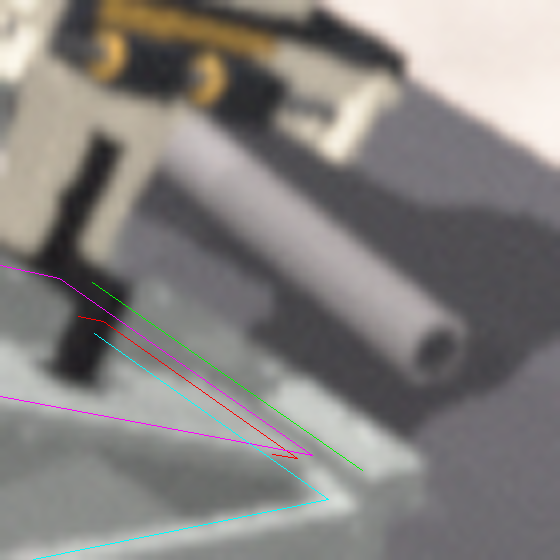

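```bash
python3 -m handwheel '[0,0,-0.14,0,0,0, 0.4,0,-0.22,0,0,0, 0.8,0,-0.31,0,0,0, 1.2,0,-0.4,0,0,0, 1.2,0,-0.4,0,0,0]'; python3 - <<'E'
from cov import *
print(now(), delta(-9,1,4.5,.3)[:2],sensors.get_state()['contact_force'])
E
```

```text
time_s: 33.1
tcp_pos: [0.5476, -0.121, 0.1324]
eef_rot: [151.2, -0.6, -90.1]
contact_force: [0.1, 0.3, -3.3]
gripper_width: 0.0136
('lip mm', array([-0.6152,  0.6455,  5.3102]), 'rotvec rel mouth', array([-0.0028, -0.2974, -0.0001])) (array([ 0.8186, -0.0366, -0.2275]), array([-0.0026,  0.0026,  0.0011])) [ 0.1303  0.272  -3.3477]
```

```bash
python3 -m handwheel '[0.3,0,-0.1,0,0,0, 0.6,0,-0.17,0,0,0, 0.9,0,-0.24,0,0,0, 0.9,0,-0.24,0,0,0]'; python3 - <<'E'
from ov2 import *
print(now(), delta(-9,1,4,.3)[:2],sensors.get_state()['contact_force'])
ov2('p3'); ov2('p4','side',400,210,70,70,8)
E
```

```text
time_s: 33.5
tcp_pos: [0.5568, -0.121, 0.1296]
eef_rot: [151.1, -0.5, -90.1]
contact_force: [0.7, 1.4, -5.8]
gripper_width: 0.0128
('lip mm', array([-10.1578,   0.5815,   4.4132]), 'rotvec rel mouth', array([-0.0029, -0.2979, -0.0001])) (array([-0.1093, -0.037 ,  0.0052]), array([-0.0026,  0.0022,  0.0011])) [ 0.7319  1.3504 -5.772 ]
```

View pics/p3.png

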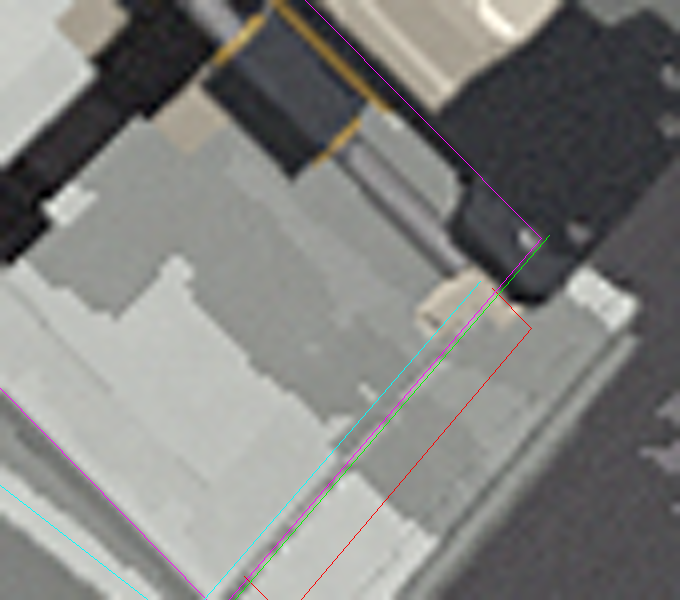

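View pics/p4.png

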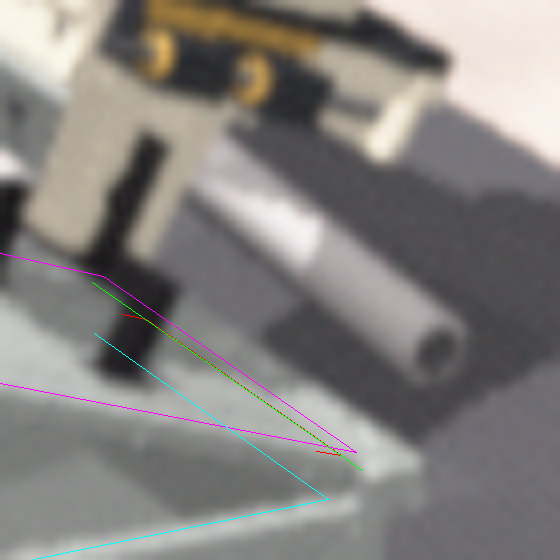

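```bash
python3 - <<'E'
from cov import *
for a in [(-9.5,.6,4.2,.26),(-9.5,.6,4,.22),(-9.5,.6,3.8,.18),(-9.5,.6,3.5,.14),(-9.5,.6,3.3,.1),(-9.5,.6,3,.07)]: print(a,delta(*a)[:2])
E
```

```text
(-9.5, 0.6, 4.2, 0.26) (array([-0.2716,  0.    , -0.4049]), array([-0.003 , -0.0375,  0.0011]))
(-9.5, 0.6, 4, 0.22) (array([-0.4897,  0.0015, -0.8386]), array([-0.0033, -0.0775,  0.001 ]))
(-9.5, 0.6, 3.8, 0.18) (array([-0.6911,  0.0029, -1.2805]), array([-0.0036, -0.1175,  0.001 ]))
(-9.5, 0.6, 3.5, 0.14) (array([-0.8776,  0.0042, -1.7398]), array([-0.0039, -0.1575,  0.0009]))
(-9.5, 0.6, 3.3, 0.1) (array([-1.0446,  0.0054, -2.1961]), array([-0.0042, -0.1975,  0.0008]))
(-9.5, 0.6, 3, 0.07) (array([-1.1614,  0.0062, -2.5571]), array([-0.0044, -0.2275,  0.0008]))
```

```bash
python3 -m handwheel '[-0.27,0,-0.4,-0.003,-0.0375,0.001, -0.49,0,-0.84,-0.003,-0.0775,0.001, -0.69,0,-1.28,-0.0035,-0.1175,0.001, -0.88,0,-1.74,-0.004,-0.1575,0.001, -1.04,0,-2.2,-0.004,-0.1975,0.001, -1.16,0,-2.56,-0.0045,-0.2275,0.001, -1.16,0,-2.56,-0.0045,-0.2275,0.001]'; python3 - <<'E'
from ov import *
print(now(),sensors.get_state()['contact_force'],sensors.get_state()['moment'])
for a in [(-9.5,.6,2.5,.03),(-9.5,.6,2,0.0),(-9.5,.6,1.5,-.01)]: print(a,delta(*a)[:2])
ov('o4')
E
```

```text
time_s: 34.3
tcp_pos: [0.5439, -0.121, 0.1049]
eef_rot: [164.2, -0.8, -90.2]
contact_force: [0.7, -0.2, -3.4]
gripper_width: 0.013
('lip mm', array([-8.2734,  0.7225,  3.5227]), 'rotvec rel mouth', array([ 0.0001, -0.0695,  0.0001])) [ 0.6715 -0.1522 -3.392 ] [ 0.134  -1.4072  0.0155]
(-9.5, 0.6, 2.5, 0.03) (array([-0.0315,  0.0137, -0.5675]), array([-0.0002, -0.0395, -0.0001]))
(-9.5, 0.6, 2, 0.0) (array([-0.129 ,  0.0143, -0.955 ]), array([-0.0004, -0.0695, -0.0001]))
(-9.5, 0.6, 1.5, -0.01) (array([-0.1662,  0.0146, -1.1174]), array([-0.0005, -0.0795, -0.0001]))
```

View pics/o4.png

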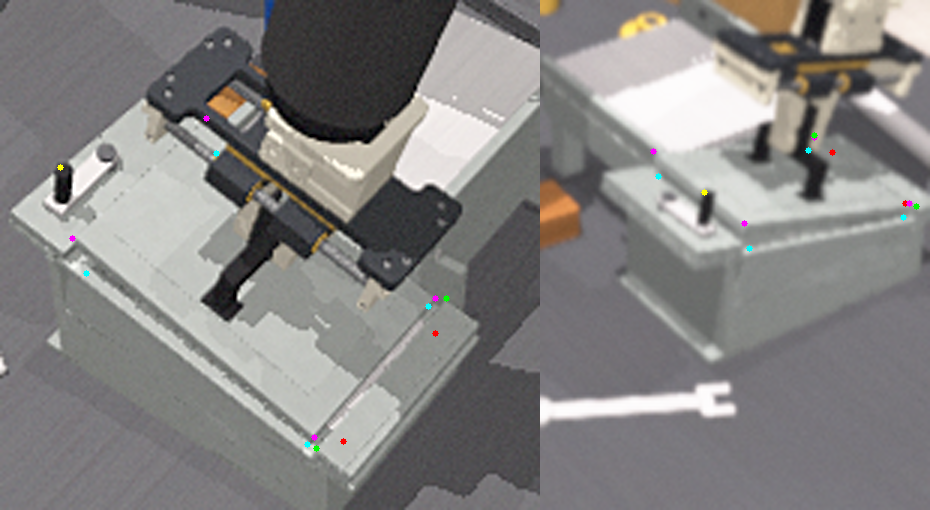

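```bash
python3 -m handwheel '[0.08,0,-0.2,0,-0.01,0, 0.07,0,-0.4,0,-0.025,0, 0.05,0,-0.58,0,-0.04,0, 0.05,0,-0.58,0,-0.04,0]'; python3 - <<'E'
from cov import *
print(now(),sensors.get_state()['contact_force'],sensors.get_state()['moment'])
for a in [(-10,.6,2,0.0),(-10,.6,1.5,-.01)]: print(a,delta(*a)[:2])
E
```

```text
time_s: 34.8
tcp_pos: [0.5449, -0.1211, 0.0988]
eef_rot: [166.5, -0.8, -90.2]
contact_force: [-0.2, 0.5, -3.8]
gripper_width: 0.0128
('lip mm', array([-10.8933,   0.7504,   2.4104]), 'rotvec rel mouth', array([ 0.    , -0.0301,  0.0002])) [-0.1781  0.549  -3.7927] [ 0.1078 -1.1768  0.013 ]
(-10, 0.6, 2, 0.0) (array([-0.1834,  0.0191, -0.3618]), array([-0.0002, -0.0301, -0.0002]))
(-10, 0.6, 1.5, -0.01) (array([-0.2206,  0.0194, -0.5241]), array([-0.0003, -0.0401, -0.0002]))
```

```bash
python3 -m handwheel '[-0.06,0,-0.12,0,-0.01,0, -0.12,0,-0.25,0,-0.02,0, -0.18,0,-0.38,0,-0.03,0, -0.18,0,-0.38,0,-0.03,0]'; python3 - <<'E'
from cov import *
print(now(),sensors.get_state()['contact_force'],sensors.get_state()['moment'])
E
```

```text
time_s: 35.2
tcp_pos: [0.5432, -0.1211, 0.0955]
eef_rot: [168.3, -0.8, -90.2]
contact_force: [0.6, 0.4, -3.1]
gripper_width: 0.0132
('lip mm', array([-10.0639,   0.7303,   2.3997]), 'rotvec rel mouth', array([-0.0001,  0.0013,  0.0005])) [ 0.6153  0.3891 -3.1192] [ 0.2238 -1.1099 -0.0016]
```

```bash
python3 -m handwheel '[0,0,-0.1,0,0,0, 0,0,-0.2,0,0,0, 0,0,-0.2,0,0,0]'; python3 - <<'E'
from ov import *
print(now(),sensors.get_state()['contact_force'],sensors.get_state()['moment'])
ov('o5')
E
```

```text
time_s: 35.5
tcp_pos: [0.5432, -0.1211, 0.0954]
eef_rot: [168.3, -0.8, -90.2]
contact_force: [-3.8, 3.7, 11.2]
gripper_width: 0.0132
('lip mm', array([-10.0934,   0.6953,   2.3333]), 'rotvec rel mouth', array([0.0005, 0.0016, 0.0011])) [-3.7599  3.6507 11.1922] [ 1.2737  1.555  -0.2866]
```

View pics/o5.png

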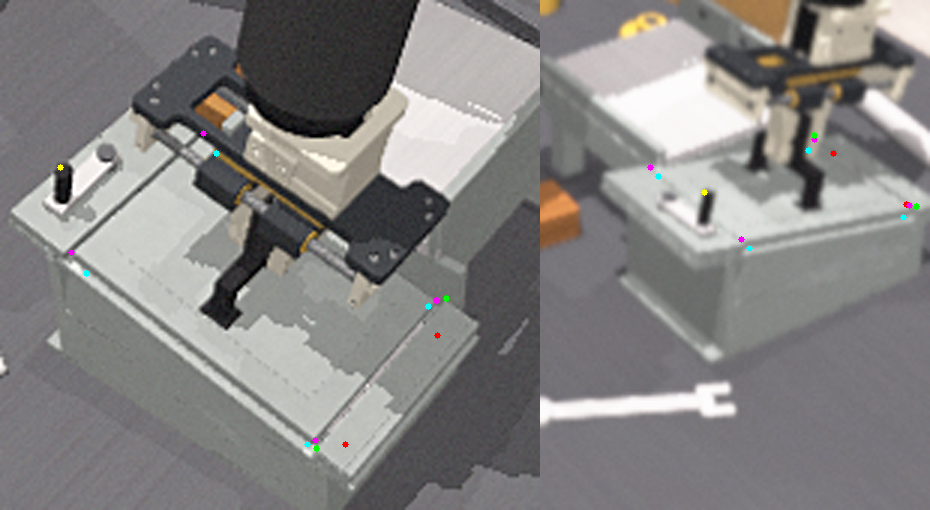

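```bash
python3 -m handwheel '[0,0,0.1,0,0,0, 0,0,0.1,0,0,0, 0,0,0.1,0,0,0, 0,0,0.1,0,0,0, 0,0,0.1,0,0,0, 0,0,0.1,0,0,0, 0,0,0.1,0,0,0, 0,0,0.1,0,0,0]' 0; python3 -m handwheel '[0.2,0,1,0,0,0, 0.6,0,3,0,0,0, 1,0,5,0,0,0, 1.5,0,8,0,0,0, 1.5,0,12,0,0,0, 0,0,16,0,0,0, -1,0,18,0,0,0]'; python3 - <<'E'
from cov import *
import cv2
s=sensors.get_state();print(s['joints'].round(1))
i,K,E=shot('wrist','w20'); np.savez('cam_w20',K=K,E=E)
i,K,E=shot('side','d20'); i2,K,E=shot('scene','s20')
a=cv2.resize(i[150:330,310:450,::-1],None,fx=2.6,fy=2.6,interpolation=cv2.INTER_CUBIC)
b=cv2.resize(i2[220:400,215:385,::-1],None,fx=2.6,fy=2.6,interpolation=cv2.INTER_CUBIC)
cv2.imwrite('pics/m20.png',np.hstack([a,b]))
E
```

```text
time_s: 36.4
tcp_pos: [0.5432, -0.1211, 0.0963]
eef_rot: [168.3, -0.8, -90.2]
contact_force: [0.2, 0.2, -0.3]
gripper_width: 0.0716
time_s: 37.1
tcp_pos: [0.534, -0.1216, 0.2808]
eef_rot: [168.6, -0.8, -90.2]
contact_force: [0.6, 0.3, -0.2]
gripper_width: 0.0874
[  7.2  13.8   2.3  -0.6 -89.9  -7.3]
```

View pics/m20.png

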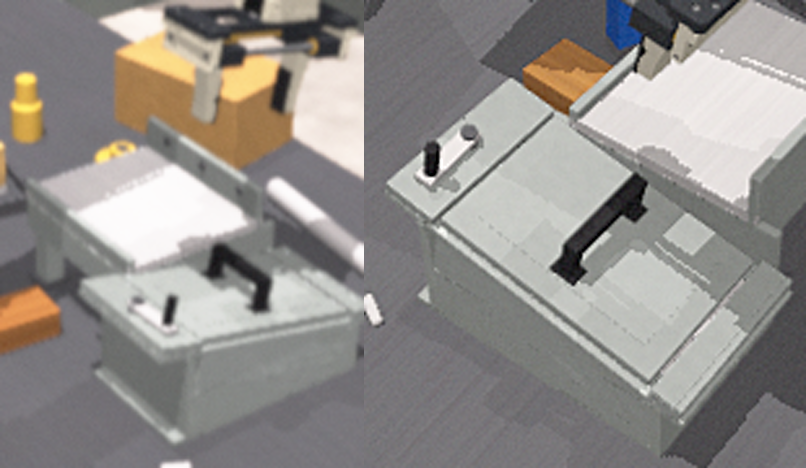

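View pics/w20.png

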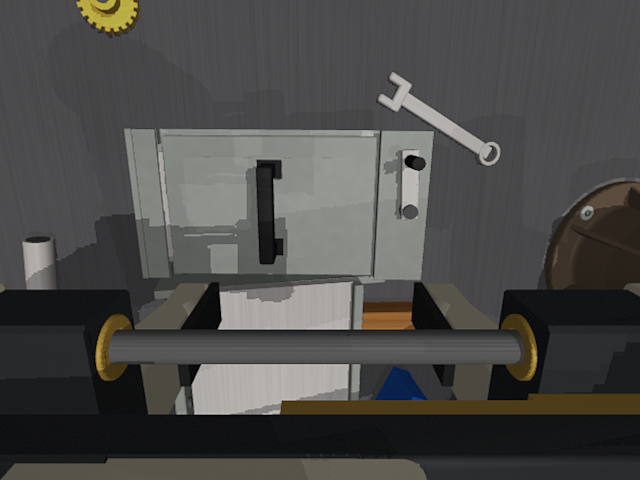

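```bash
cat > lat.py <<'E'
from cov import *
def ltarget(th,z=8,dx=0,dy=0):
    # post in mouth for latch angle th
    m=np.array([243-48*np.cos(th)+dx,48*np.sin(th)+dy,z])/1000
    P=O+RM@m
    Rt=RM@REL
    s=sensors.get_state(); Rn=R.from_euler('xyz',s['eef_rot'],degrees=True).as_matrix()
    return (P-s['tcp_pos'])*100, R.from_matrix(Rt@Rn.T).as_rotvec(), P
E
python3 - <<'E'
from lat import *
import cv2
c=np.load('cam_w20.npz');K,E=c['K'],c['E']
a=cv2.imread('pics/w20.png')
mp=lambda x,y,z:O+RM@(np.array([x,y,z])/1000)
cr=cv2.resize(a[120:240,360:460],None,fx=5,fy=5,interpolation=cv2.INTER_CUBIC)
for p,col in((mp(243,48,53),(0,0,255)),(mp(243,48,21),(0,255,0)),(mp(243,0,24),(255,0,255)),(mp(213,0,12),(255,255,0)),(mp(213,70,12),(255,255,0))):
    q=pix(K,E,p);print(q); cv2.circle(cr,(int((q[0]+.5-360)*5),int((q[1]+.5-120)*5)),3,col,-1)
cv2.imwrite('pics/w20c.png',cr)
print(ltarget(1.57,60)); print(ltarget(1.57))
E
```

```text
[422.0862 162.4128]
[413.2526 159.3876]
[410.3849 210.558 ]
[377.2532 207.9063]
[380.6724 134.7135]
(array([-11.303 ,  -4.6278, -10.1741]), array([-0.    ,  0.0062, -0.0013]), array([ 0.4207, -0.1674,  0.1772]))
(array([-12.3841,  -4.6202, -15.2604]), array([-0.    ,  0.0062, -0.0013]), array([ 0.4099, -0.1674,  0.1263]))
```

View pics/w20c.png

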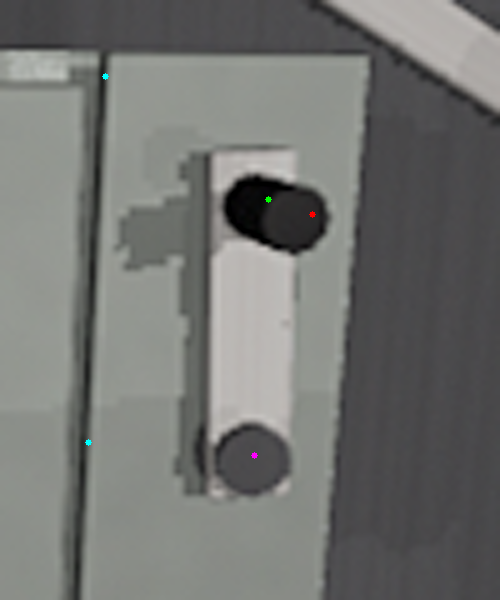

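```bash
python3 -m handwheel '[-3,-1.5,-1,0,0.006,0, -6.5,-3,-3,0,0.006,0, -9.5,-4.3,-5,0,0.006,0, -11.2,-4.6,-8,0,0.006,0, -11.2,-4.6,-10.2,0,0.006,0, -11.2,-4.6,-10.2,0,0.006,0]'; python3 - <<'E'
from lat import *
import cv2
print(sensors.get_state()['joints'].round(1))
print(ltarget(1.52))
i,K,E=shot('side','d21'); i2,K,E=shot('wrist','w21')
a=cv2.resize(i[180:320,310:450,::-1],None,fx=2.8,fy=2.8,interpolation=cv2.INTER_CUBIC)
b=cv2.resize(i2[100:400,150:500,::-1],None,fx=1.3,fy=1.3067,interpolation=cv2.INTER_CUBIC)
cv2.imwrite('pics/m21.png',np.hstack([a,b]))
E
```

```text
time_s: 37.85
tcp_pos: [0.4191, -0.167, 0.1742]
eef_rot: [167.9, -0.7, -90.2]
contact_force: [0.1, 0.4, -0.1]
gripper_width: 0.0876
[  3.4   8.1 -19.3  -0.  -74.7  -3.7]
(array([-0.6844, -0.0272, -4.8409]), array([-0.0007, -0.0057, -0.0004]), array([ 0.4122, -0.1673,  0.1258]))
```

View pics/m21.png

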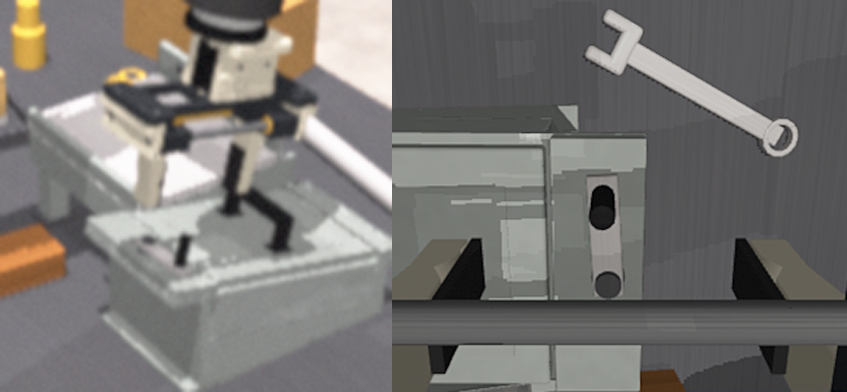

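```bash
python3 -m handwheel '[-0.3,0,-1.5,0,-0.005,0, -0.5,0,-3,0,-0.005,0, -0.65,0,-4.3,0,-0.005,0, -0.68,0,-4.7,0,-0.005,0, -0.68,0,-4.7,0,-0.005,0]'; python3 -m handwheel '[0,0,0,0,0,0, 0,0,0,0,0,0, 0,0,0,0,0,0, 0,0,0,0,0,0, 0,0,0,0,0,0, 0,0,0,0,0,0, 0,0,0,0,0,0, 0,0,0,0,0,0]' 255 12; python3 -m handwheel '[0,0,0,0,0,0, 0,0,0,0,0,0, 0,0,0,0,0,0, 0,0,0,0,0,0]'; python3 - <<'E'
from lat import *
s=sensors.get_state(); print('tcp mouth',RM.T@(s['tcp_pos']-O)*1000)
for th in (1.5,1.3,1.1,.9,.7,.5,.3,.15,.05,0): print(th,ltarget(th)[0])
E
```

```text
time_s: 38.45
tcp_pos: [0.4158, -0.1673, 0.1305]
eef_rot: [168.4, -0.8, -90.1]
contact_force: [-0.1, -0.5, 0.2]
gripper_width: 0.0878
time_s: 39.25
tcp_pos: [0.4158, -0.1673, 0.1305]
eef_rot: [168.4, -0.8, -90.1]
contact_force: [0.3, -0.2, 0.8]
gripper_width: 0.0297
time_s: 39.65
tcp_pos: [0.4156, -0.1674, 0.1305]
eef_rot: [168.4, -0.8, -90.1]
contact_force: [-1.5, -0.4, 0.0]
gripper_width: 0.0098
tcp mouth [238.2297  47.9912  13.2938]
1.5 [-0.2445  0.0129 -0.4892]
1.3 [ 0.6805  0.1693 -0.6856]
1.1 [ 1.5566  0.5105 -0.8713]
0.9 [ 2.3491  1.0228 -1.039 ]
0.7 [ 3.0262  1.6858 -1.1819]
0.5 [ 3.561   2.4731 -1.2944]
0.3 [ 3.9322  3.3533 -1.372 ]
0.15 [ 4.0941  4.0533 -1.4054]
0.05 [ 4.1443  4.5304 -1.4154]
0 [ 4.1518  4.7703 -1.4166]
```

```bash
python3 -m handwheel '[0.4,0.06,-0.09,0,0,0, 0.79,0.17,-0.17,0,0,0, 1.24,0.32,-0.26,0,0,0, 1.67,0.51,-0.35,0,0,0, 2.08,0.75,-0.44,0,0,0, 2.46,1.02,-0.52,0,0,0, 2.8,1.35,-0.6,0,0,0, 3.14,1.69,-0.66,0,0,0]'; python3 - <<'E'
from lat import *
s=sensors.get_state(); print('tcp mouth',RM.T@(s['tcp_pos']-O)*1000,s['contact_force'])
for th in (.6,.5,.4,.3,.2,.1,.03): print(th,ltarget(th,13)[0])
E
```

```text
time_s: 40.45
tcp_pos: [0.4474, -0.1502, 0.1239]
eef_rot: [168.4, -0.8, -90.1]
contact_force: [-3.3, -1.0, 3.3]
gripper_width: 0.0097
tcp mouth [205.8604  30.5658  13.4057] [-3.3129 -0.9766  3.2546]
0.6 [ 0.2362  0.3447 -0.0912]
0.5 [ 0.4844  0.752  -0.1433]
0.4 [ 0.6915  1.1826 -0.1867]
0.3 [ 0.8556  1.6322 -0.2209]
0.2 [ 0.9749  2.0962 -0.2456]
0.1 [ 1.0484  2.5701 -0.2605]
0.03 [ 1.0721  2.9052 -0.265 ]
```

```bash
python3 -m handwheel '[0.24,0.34,-0.09,0,0,0, 0.48,0.75,-0.14,0,0,0, 0.69,1.18,-0.19,0,0,0, 0.86,1.63,-0.22,0,0,0, 0.97,2.1,-0.25,0,0,0, 1.05,2.57,-0.26,0,0,0, 1.07,3,-0.26,0,0,0, 1.07,3.1,-0.26,0,0,0]'; python3 - <<'E'
from lat import *
import cv2
s=sensors.get_state(); print('tcp mouth',RM.T@(s['tcp_pos']-O)*1000,s['contact_force'])
i,K,E=shot('side','d22'); i2,K,E=shot('scene','s22')
a=cv2.resize(i[180:320,310:450,::-1],None,fx=2.8,fy=2.8,interpolation=cv2.INTER_CUBIC)
b=cv2.resize(i2[220:360,215:355,::-1],None,fx=2.8,fy=2.8,interpolation=cv2.INTER_CUBIC)
cv2.imwrite('pics/m22.png',np.hstack([a,b]))
E
```

```text
time_s: 41.25
tcp_pos: [0.459, -0.1186, 0.1214]
eef_rot: [168.5, -0.8, -90.1]
contact_force: [1.9, -2.1, 2.7]
gripper_width: 0.0095
tcp mouth [194.2134  -1.0491  13.318 ] [ 1.8638 -2.0768  2.747 ]
```

View pics/m22.png

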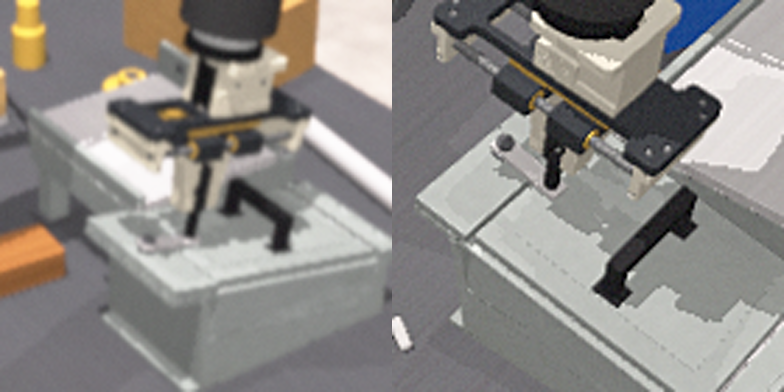

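```bash
python3 -m handwheel '[0,0,0,0,0,0, 0,0,0,0,0,0, 0,0,0,0,0,0, 0,0,0,0,0,0, 0,0,0,0,0,0, 0,0,0,0,0,0]' 130; python3 -m handwheel '[0.2,0,1,0,0,0, 0.5,0,2.5,0,0,0, 1,0,5,0,0,0, 1.5,0,8,0,0,0, 1.5,0,12,0,0,0, 0,-1,16,0,0,0, -2,-3,20,0,0,0, -5,-6,20,0,0,0]';python3 -m handwheel '[-2,-4,0,0,0,0, -4,-8,0,0,0,0, -4,-12,0,0,0,0, -4,-12,0,0,0,0]'; python3 - <<'E'
from lat import *
import cv2
i,K,E=shot('side','d23'); i2,K,E=shot('scene','s23'); 
a=cv2.resize(i[170:330,300:460,::-1],None,fx=2.5,fy=2.5,interpolation=cv2.INTER_CUBIC)
b=cv2.resize(i2[220:380,215:375,::-1],None,fx=2.5,fy=2.5,interpolation=cv2.INTER_CUBIC)
cv2.imwrite('pics/m23.png',np.hstack([a,b]))
E
```

```text
time_s: 41.95
tcp_pos: [0.4589, -0.1187, 0.1213]
eef_rot: [168.5, -0.8, -90.1]
contact_force: [-0.8, 0.6, 0.4]
gripper_width: 0.0425
time_s: 42.75
tcp_pos: [0.4112, -0.1796, 0.3271]
eef_rot: [169.0, -0.9, -90.0]
contact_force: [0.8, -1.4, -0.3]
gripper_width: 0.0432
time_s: 43.15
tcp_pos: [0.3701, -0.3028, 0.3276]
eef_rot: [169.0, -1.0, -90.2]
contact_force: [-0.1, -0.4, -0.0]
gripper_width: 0.0429
```

View pics/m23.png

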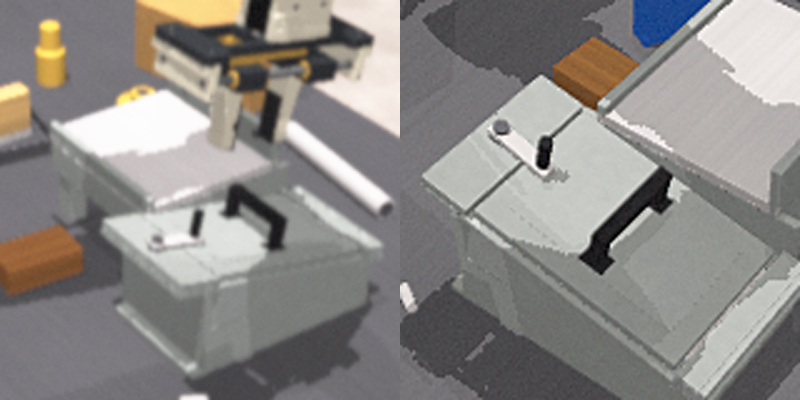

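View pics/s23.png

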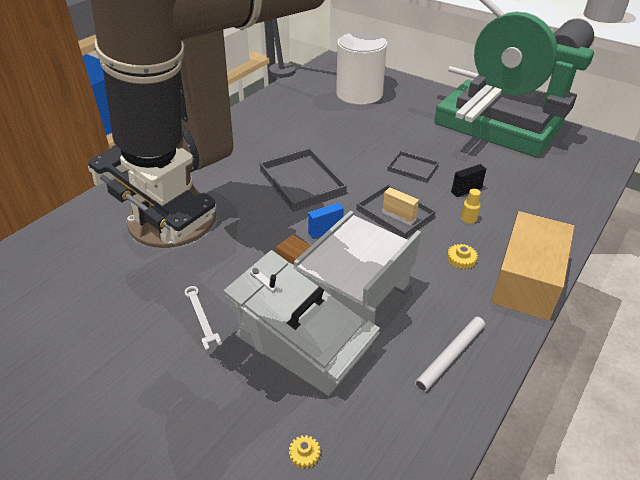

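```bash
python3 - <<'E'
from lat import *
C=np.load('cam_scene.npz');K,E=C['K'],C['E']
mp=lambda x,y,z:O+RM@(np.array([x,y,z])/1000)
for th in(0,.1,.2,.3): print(th,(pix(K,E,mp(243-48*np.cos(th),48*np.sin(th),53))-[215,220])*2.5)
print('pivot',(pix(K,E,mp(243,0,24))-[215,220])*2.5)
# handle bar ends predicted for shut cover at lip x=-10
for y in(-45,45): print((pix(K,E,mp(106.5,y,51))-[215,220])*2.5)
E
```

```text
0 [146.8415 137.361 ]
0.1 [142.778  140.6511]
0.2 [138.2781 143.5872]
0.3 [133.3861 146.1359]
pivot [ 98.9748 125.6621]
[266.2948 168.2037]
[197.0305 237.6926]
```

```bash
python3 -c "
from plant import r
print(r.close_job())"
```

```text
the job is handed in; nothing more can be done
None
```

I swept all seven offcuts into the scrap box, stood the scraper back in its tray, and closed and latched the box. I handed it in at about 43 s; no verdict was reported.

**Last checks, from the images:**
- **Offcuts:** the bed was bare, and all seven lay on the box floor before I closed it. I could not see them after that.
- **Scraper:** it stands upright in the middle-sized tray.
- **Cover:** it looks flat between the ledge and the rim. By the arm's pose just before release, the lip was about 10 mm under the ledge and 0.7 mm off the middle.
- **Latch:** the post sits within about 0.05 rad of the stop.
- **Bystanders and robot:** the gears, bushing and packing block look unmoved, and the gripper is clear of everything.

**What went wrong or disagreed:**
- **Fence contact:** on the first descent the scraper caught on top of the back fence and turned about 25° in the grip, with contact forces of about 18 N. I set it down flat on the bare bed and gripped it again.
- **Missed grasp:** the first grasp at the cover handle closed above the bar. The images put the real fingertips about 19 mm behind the reported TCP, so I allowed for that from then on.
- **Cameras:** the side camera's positions were a few millimetres off those from the scene and wrist cameras.

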